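# Pull the snug dust cap off a spindle with a fork puller

## Task

The small steel dust cap is snapped onto the spindle stand: take the fork puller by its handle, slide its fork under the head of the cap until its depth stop bears firmly (about 5 N) on the neck, hold that a moment, then pull straight up until the cap pops off. Carry the cap on the fork to the grey parts dish, leave it there standing upright on its neck, and stand the puller back on the open desk, let go. Do not touch the cap with the gripper or bump the stand with it, go by feel and stay gentle (no more than about 10 N of the stop on the neck, no more than about 18 N of the puller on the cap or the stand), and leave everything else where it is.

Things in the scene. Friction and masses are not known exactly. Their poses are not given: they have to be found in the camera images.
- puller_grip (a point): Fork puller, loose, 0.22 kg, standing on the desk: C-shaped steel frame, a flat fork as foot, a black upright handle on top. Point: centre of the handle, 100 mm above the fork's underside, straight above puller_fork. Handle 16 mm along x, 24 mm along y, 67 to 124 mm above the underside. Puller axes: x to the open end of the fork, z up.
- puller_fork (a point): On the fork (5 mm thick), level with its upper face; axes as puller_grip. Fork spans x -58 to +35, y +-27 mm (tips +-32); slot 34 mm wide, flared to 44 at the tips. A dark depth stop is clamped in the slot, its front face anywhere from x -25 to -7 (setting not measured): home = it bears on the cap's neck. Spine at x -58 to -48, bridge 53 mm above the fork's underside.
- cap_head (a point): Steel dust cap, about 0.08 kg, a mushroom: round head 48 mm across, 10 mm thick, on a hollow round neck 28 mm across, 22.5 mm long. Point: on the axis, at the head's underside; z up. When on, the neck's lowest 14 mm sit in the stand and a gap of 8.5 mm is left between deck and head. A spring catch lets go with a pop at some 5 to 12 N of straight pull, within 5 mm; 20 mm up it is free.
- stand_deck (a point): Fixed spindle stand: square aluminium deck 90 x 90 mm, 10 mm thick, on a column, over a dark foot 110 mm square. Point: centre of the deck's flat top, in the mouth of the 34 mm well; z up. Height-adjustable: the deck is 52 to 68 mm above the desk. The reading is too coarse for the fork's 3.5 mm of play in the gap under the cap: find the deck by a light touch.
- dish_in (a point): Grey parts dish, fixed on the desk: square, 130 x 130 mm, 10 mm high, walls 4 mm thick, floor 4 mm above the desk. Point: centre of its inner floor; x and y along its sides.
- marker: Bystander, not part of the job: a red and white marker pen, 112 mm long. Origin at the middle of its underside.
- screwdriver: Bystander, not part of the job: a small screwdriver with red handle, 143 mm long. Origin at the middle of its underside.
- tape_roll: Bystander, not part of the job: a roll of masking tape, 104 mm across, 24 mm high. Origin at the middle of its underside.
- ring_gauge: Bystander, not part of the job: a knurled steel ring gauge, 54 mm across, 18 mm high. Origin at the middle of its underside.
- bare_ring: Bystander, not part of the job: a bearing cage ring, 31 mm across, 9 mm high. Origin at the middle of its underside.
- mug: Bystander, not part of the job: a dark mug with a handle, 107 mm high, 82 mm across. Origin at the middle of its underside.
Things that resemble listed ones, but are neither listed nor needed, are in the scene too. What is shaped like the part that bears puller_grip but red or yellow is not meant.

How it is judged:
By the outcome, as a careful person would: the job done as asked, in the order asked, and still so for the second after the job is handed in, with the robot touching nothing.
It also fails if it takes over 72 s, if anything falls off the work surface, if the arm or the gripper's body presses on something with over 40 N, if the wrist force passes 120 N, or if a joint passes its speed limit or range.

## Robot

A 7-joint arm with a two-finger parallel gripper is mounted at the origin on a cart in front of the work surface, level with it; the furniture and walls round the work are solid. World frame = base frame: x ahead of the robot, y to its left, z up, the work surface at z = 0. Lengths are in m, angles in rad, forces in N, time in s.
With the tool pointing down it reaches from about 0.425 to 0.875 m from the base axis. Payload 4.7 kg.
Tool frame: the origin (TCP) lies on the centre line of the jaws, within the pads' length; the fingertips stand 19 mm ahead of it and the grasp point (between the pads) is the TCP; x points along the fingers, z is the direction in which the jaws open and shut, and the axes are right-handed (so a half turn about x gives the same grasp; the last joint's range is limited). The gripper opens to 87 mm and grips with 3 to 60 N. Pads are 19 mm wide; open, the fingers measure 117 mm over their backs; the gripper's body (75 mm by 190 mm) begins 51 mm behind the grasp point.
Start: joints at [-1.323, 0.321, -0.07, 1.45, 0.023, 1.371, -0.057], TCP at [0.151, 0.632, 0.242] pointing down, gripper open.
Joint ranges: [-2.86, 2.86], [-0.3, 2.09], [-1.38, 1.24], [0.06, 2.45], [-1.56, 4.7], [0.09, 2.05], [-2.69, 2.69]. Speed limits (rad/s): [2.57, 2.57, 3.14, 3.14, 3.14, 3.14, 3.14].

## Interface

Orientations are given as a rotation vector (axis times angle).
In Python, from bench import get_state, get_image, camera_info, close_job gives the robot as it stands.
- The arm moves only by the tool jog_arm, never from a script. Its argument "targets" is a list of rows, each a list of 7 numbers: the turn, a rotation vector about the tool's x, y, z in degrees, then the shift along the tool's x, y, z in cm, then the finger opening in cm, from 0 to 8.7. In form: [[wx, wy, wz, tx, ty, tz, jaw], ...]. A call has 1 to 10 rows; each row shifts and turns the commanded pose from where the row before left it, along the tool's axes as they then stand; what a row does not reach is not made up. A row lasts 1/8 s, in which the tool goes at most 62.5 mm and 10.7 degrees, less where a joint would pass 70% of its speed; a pose out of reach is approached as far as the arm can. A call is refused whole if a number of a shift passes 6.25 or a number of a turn 10.7, either way. A call with a gripper value outside its range is refused whole. The fingers move at their own pace and stop on an object; "squeeze" is the grip in N (left out, the last holds). Time passes only in rows, so rows that do not move let the fingers close. It gives the time, the measured TCP pose, the force and the opening at its end, in the units of the state.
- get_state(): the state, without advancing time (a new reading comes with each control period).
- get_image(name): name is "side" or "top"; returns (picture, depth): 384x512x3 uint8, red, green, blue; 384x512 float32, m along the optical axis (not along the pixel's ray), 0 where there is no reading.
- camera_info(name): a dict with "intrinsics" (3x3 intrinsics, pixels), "world_from_camera" (4x4, takes a point from camera to world coordinates). Camera axes: x right, y up, looking along -z (the intrinsics and any distortion apply to the point x, -y, -z); pixel columns grow to the right and rows downward; lengths in m; the calibration is good to about 2 mm. A picture is of the moment at which its call begins. camera_info takes no time and is no camera call.
- close_job(): hands the job in, once; it reports no verdict.
The state is a dict: "time": time; "joint_positions": joint angles; "qd": joint speeds; "joint_torque": joint torques, N m; "position": TCP position; "tool_rot": TCP orientation; "ft_force": force on the tool from outside, world axes, zero at the start; "torque": the same for the moment, N m; "grip_width": opening from 0.0 (shut) to 1.0 (fully open).
Only numpy, scipy, OpenCV 4.12 (cv2) and the standard library are available. Lean on these libraries where they do the work, as an engineer would, in place of code of your own. Each camera call takes 0.05 s, during which the arm holds its last target.

## Working session

There is one attempt and no reset: what is moved stays moved. The work goes in short steps, Python scripts to look and compute and a tool call to move; the robot and the scene stay as the last step left them, time stands still between calls to the robot, and variables do not carry over. Pictures are saved under pics/ and viewed, and the job is handed in when it is done.

Besides the shell and the picture viewer there is one more tool, called after ">>>" by a JSON object that holds its "api" and its "payload". jog_arm: Moves the arm, as the interface text tells. Its arguments: {"type":"object","properties":{"targets":{"type":"array"},"squeeze":{"type":"number"}},"required":["targets"]}

```bash
ls; mkdir -p pics; python3 - <<'E'
from bench import *
import cv2,numpy as np
print(get_state())
for n in("side","top"):
    im,d=get_image(n); np.savez(f'{n}0.npz',im=im,d=d)
    cv2.imwrite(f'pics/{n}0.png',cv2.resize(im[:,:,::-1],(800,600),interpolation=cv2.INTER_CUBIC))
    print(n,camera_info(n))
E
```

```text
pics
{'time': 0.0, 'joint_positions': array([-1.32289735,  0.32185321, -0.0701295 ,  1.45168559,  0.02258609,
        1.37075193, -0.05686041]), 'qd': array([-0.00057232,  0.00028675, -0.00136124,  0.00024664, -0.00085827,
        0.00029255,  0.00107982]), 'joint_torque': array([-7.84378663e-04, -4.91291428e+01, -4.04379778e-01, -3.12533998e+01,
       -6.38109958e-02,  4.36471333e-02,  1.89954458e-04]), 'position': array([0.15048537, 0.63181722, 0.24043687]), 'tool_rot': array([-1.03659684,  1.31221738,  1.03453033]), 'ft_force': array([-0.22508602,  0.14388415,  0.12342864]), 'torque': array([-0.07392975, -0.00688995,  0.04479   ]), 'grip_width': 0.9992809258202267}
side {'intrinsics': array([[431.96246883,   0.        , 247.42892791],
       [  0.        , 431.96246883, 189.49543505],
       [  0.        ,   0.        ,   1.        ]]), 'world_from_camera': array([[-0.955083  ,  0.20629824, -0.21273809,  0.33591337],
       [-0.29552713, -0.60998347,  0.73524409,  1.03827289],
       [ 0.02191284,  0.76508901,  0.64355157,  0.81857545],
       [ 0.        ,  0.        ,  0.        ,  1.        ]])}
top {'intrinsics': array([[478.99085753,   0.        , 251.15195699],
       [  0.        , 478.99085753, 185.15627733],
       [  0.        ,   0.        ,   1.        ]]), 'world_from_camera': array([[-0.02750757,  0.98299804, -0.1815439 ,  0.33869122],
       [-0.99960033, -0.02823413, -0.00141852,  0.21652831],
       [-0.00652014,  0.18143232,  0.98338182,  1.35560037],
       [ 0.        ,  0.        ,  0.        ,  1.        ]])}
```

View pics/side0.png

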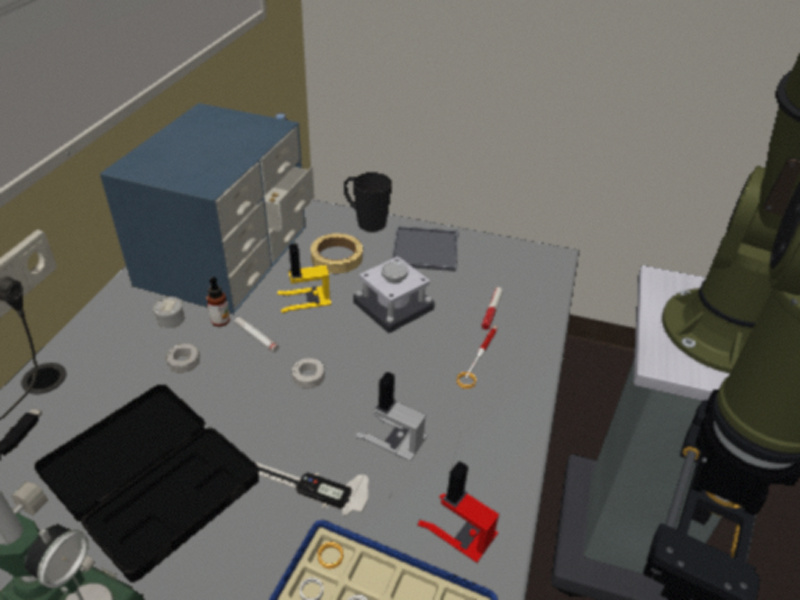

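View pics/top0.png

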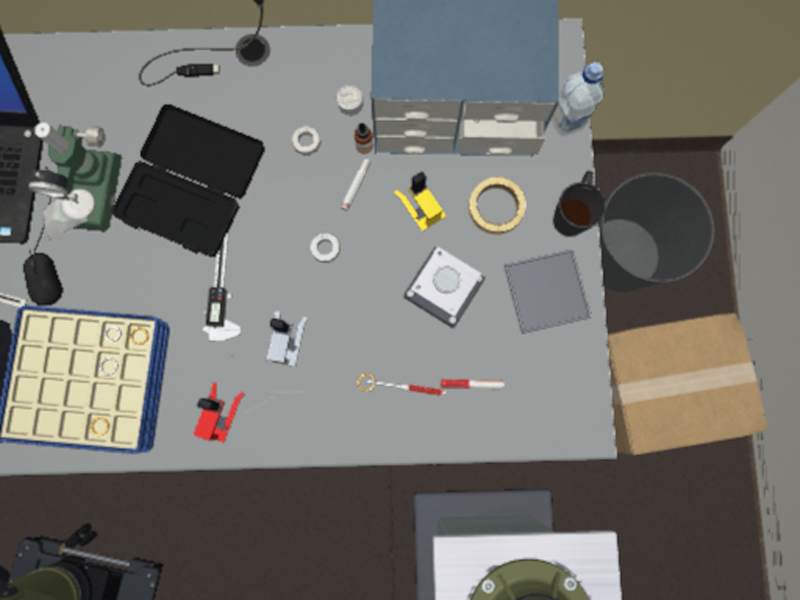

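The side view shows the grey puller at about (405,420), the stand at (395,290) and the dish at (427,248). In the top view they are at (285,340), (445,285) and (547,290). I'll enlarge those regions next.

```bash
python3 - <<'E'
import cv2,numpy as np
def crop(n,r0,r1,c0,c1,s,out):
    im=np.load(f'{n}0.npz')['im'][r0:r1,c0:c1,::-1]
    im=cv2.resize(im,None,fx=s,fy=s,interpolation=cv2.INTER_CUBIC)
    for c in range((c0+9)//10*10,c1,10): cv2.putText(im,str(c),((c-c0)*s,8),0,.3,(0,255,255),1); cv2.line(im,((c-c0)*s,10),((c-c0)*s,14),(0,255,255),1)
    for r in range((r0+9)//10*10,r1,10): cv2.putText(im,str(r),(0,(r-r0)*s),0,.3,(0,255,255),1)
    cv2.imwrite(out,im)
crop('top',190,245,160,205,12,'pics/t_pull.png') if 0 else crop('top',192,242,160,210,12,'pics/t_pull.png')
crop('top',150,220,250,390,5,'pics/t_st.png')
crop('side',230,300,220,290,8,'pics/s_pull.png')
crop('side',140,215,215,305,8,'pics/s_st.png')
E
```

```text
(no output)
```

View pics/t_pull.png

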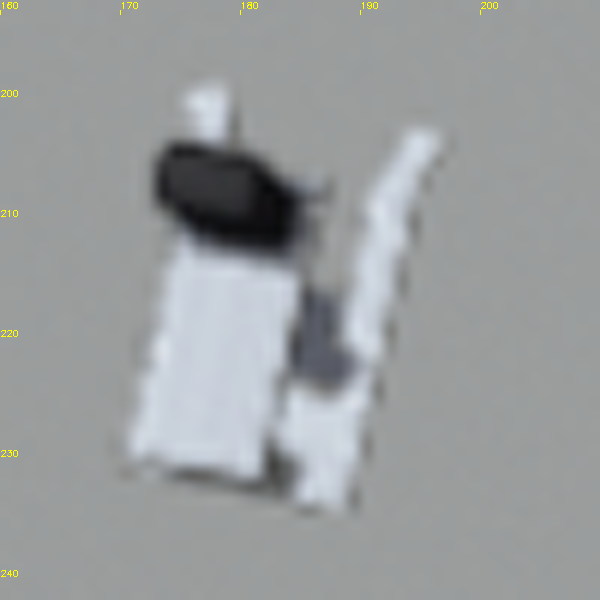

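View pics/t_st.png

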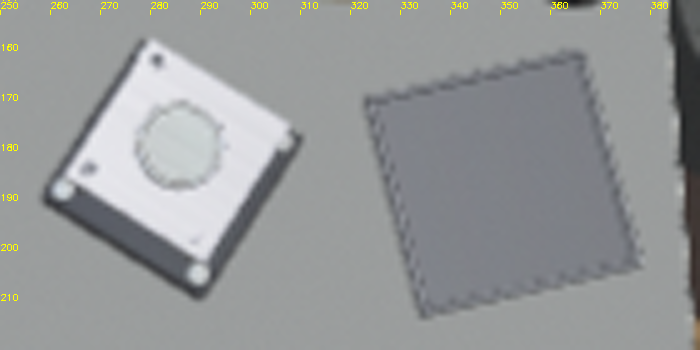

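View pics/s_pull.png

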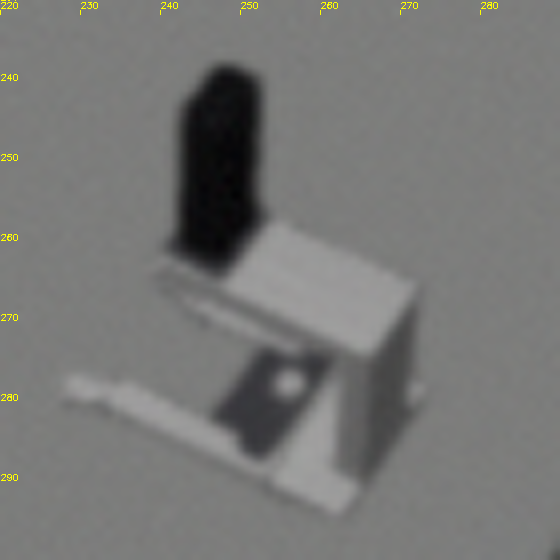

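View pics/s_st.png

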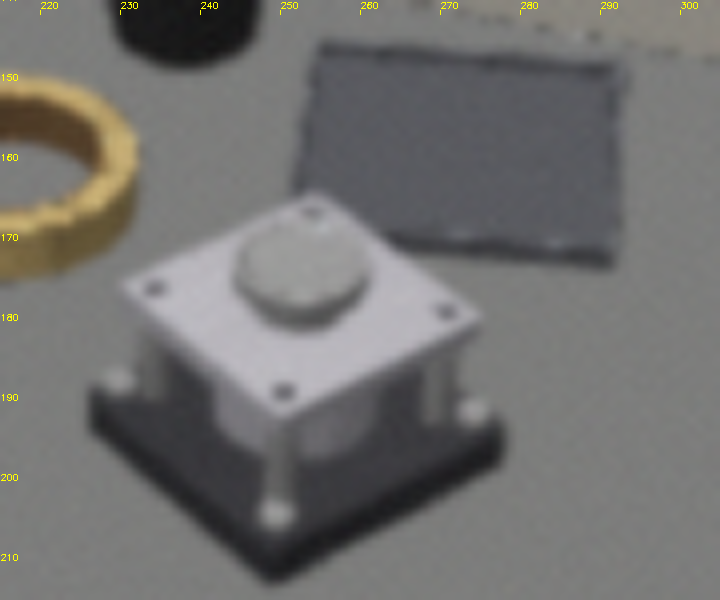

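```bash
cat > h.py <<'E'
import numpy as np,cv2
from bench import *
CI={n:camera_info(n) for n in("side","top")}
def proj(n,P):
    P=np.atleast_2d(P);T=np.linalg.inv(CI[n]["world_from_camera"]);K=CI[n]["intrinsics"]
    c=P@T[:3,:3].T+T[:3,3]; q=np.c_[c[:,0],-c[:,1],-c[:,2]]@K.T
    return q[:,:2]/q[:,2:]
def ray(n,uv):
    K=CI[n]["intrinsics"];T=CI[n]["world_from_camera"]
    uv=np.atleast_2d(uv); d=np.c_[(uv[:,0]-K[0,2])/K[0,0],-(uv[:,1]-K[1,2])/K[1,1],-np.ones(len(uv))]
    return T[:3,3],d@T[:3,:3].T
def onz(n,uv,z):
    o,d=ray(n,uv);return o+d*((z-o[2])/d[:,2])[:,None]
def cloud(n,d):
    v,u=np.mgrid[:384,:512];o,r=ray(n,np.c_[u.ravel(),v.ravel()])
    return (o+r*d.ravel()[:,None]).reshape(384,512,3)
E
python3 - <<'E'
from h import *
np.set_printoptions(precision=4,suppress=True)
for n,b in(("top",(192,242,165,205)),("side",(230,300,220,285))):
    z=np.load(n+'0.npz');C=cloud(n,z['d']);r0,r1,c0,c1=b;Q=C[r0:r1,c0:c1].reshape(-1,3);Q=Q[np.isfinite(Q).all(1)]
    print(n,'desk',np.median(C[195:205,200:230,2]) if n=='top' else np.median(C[300:320,220:240,2]))
    for lo,hi in((.112,.14),(.045,.06)):
        m=(Q[:,2]>lo)&(Q[:,2]<hi);print(lo,m.sum(),Q[m].mean(0) if m.any() else'',Q[m].std(0), np.percentile(Q[m],[2,98],axis=0))
z=np.load('top0.npz');C=cloud('top',z['d'])
print('cap',C[175:186,281:291].reshape(-1,3).mean(0),C[175:186,281:291,2].std())
print('deck',[np.median(C[r-1:r+2,c-1:c+2,2]) for r,c in((166,283),(190,274),(181,299),(195,288),(172,295))])
z=np.load('side0.npz');C=cloud('side',z['d'])
print('cap s',C[170:176,247:257].reshape(-1,3).mean(0))
print('deck s',[np.median(C[r-1:r+2,c-1:c+2,2]) for r,c in((184,242),(185,258),(178,267),(172,240))])
E
```

```text
top desk -0.0012719091916328917
0.112 58 [0.5138 0.4118 0.1213] [0.0046 0.0068 0.0033] [[0.5065 0.3999 0.113 ]
 [0.5225 0.4234 0.1274]]
0.045 63 [0.4809 0.4183 0.0575] [0.0168 0.0113 0.0027] [[0.4562 0.3967 0.0488]
 [0.522  0.4366 0.0599]]
side desk 0.0036175397995763525
0.112 82 [0.5129 0.4151 0.1207] [0.0048 0.0069 0.0037] [[0.505  0.4027 0.1123]
 [0.521  0.4247 0.1258]]
0.045 87 [0.4802 0.4286 0.0548] [0.0221 0.0074 0.0043] [[0.4556 0.4117 0.0457]
 [0.5244 0.4387 0.0599]]
cap [0.5829 0.1258 0.0943] 0.12083519335739848
deck [np.float64(0.06426259659174272), np.float64(0.06543699160948369), np.float64(0.06547171067352942), np.float64(0.06670008625562107), np.float64(0.0648883949432506)]
cap s [0.59   0.1245 0.0832]
deck s [np.float64(0.06524998737642274), np.float64(0.06667291683474541), np.float64(0.06513094605723546), np.float64(0.06542309003455571)]
```

```bash
cat > fit.py <<'E'
from h import *
from scipy.optimize import least_squares
np.set_printoptions(precision=4,suppress=True)
# deck
zd=.0645
top=np.array([[279,157.6],[309.6,176],[289.6,202],[262.6,186]]);side=np.array([[254.5,163.9],[229.8,175.4],[249.9,191.8],[274.6,179.3]])
A=onz('top',top,zd);B=onz('side',side,zd);print('deck',A,A.mean(0),'\n',B,B.mean(0))
for X in(A,B):
  e=np.roll(X,-1,0)-X;print('edge',np.linalg.norm(e,axis=1),np.degrees(np.arctan2(e[:,1],e[:,0])))
print('cap',onz('top',[285.6,178.8],zd+.0185),onz('side',[252.3,172.7],zd+.0185))
D=onz('top',[[322.6,169.2],[365.6,160],[377.6,203.2],[334.6,213.2]],.01);e=np.roll(D,-1,0)-D
print('dish',D,D.mean(0),np.linalg.norm(e,axis=1),np.degrees(np.arctan2(e[:,1],e[:,0])))
Ds=onz('side',(np.array([[318,45],[625,65],[612,268],[290,235]])+.5)/8-.5+[215,140],.01);e=np.roll(Ds,-1,0)-Ds
print('dish',Ds,Ds.mean(0),np.linalg.norm(e,axis=1))
# puller
obs=[('top',(-58,-27,5),(188.7,233.6)),('top',(35,-27,5),(195,202.4)),('top',(35,27,5),(176.9,198.6)),
('side',(35,27,2.5),(228.9,277.8)),('side',(-58,27,2.5),(262.5,294)),]
def P(p,m):
  x,y,a=p;m=np.array(m)/1e3;c,s=np.cos(a),np.sin(a);return np.array([x+c*m[0]-s*m[1],y+s*m[0]+c*m[1],m[2]])
def res(p,o=obs): return np.concatenate([(proj(n,P(p[:3],m))[0]-uv) for n,m,uv in o])
for nm,o in(('all',obs),('top',obs[:3]),('side',obs[3:])):
  r=least_squares(res,[.51,.415,0],args=(o,),loss='soft_l1');print(nm,r.x[:2],np.degrees(r.x[2]),r.fun)
E
python3 fit.py
```

```text
deck [[0.6524 0.1392 0.0645]
 [0.598  0.0571 0.0645]
 [0.5274 0.1151 0.0645]
 [0.5738 0.1871 0.0645]] [0.5879 0.1246 0.0645] 
 [[0.5999 0.0592 0.0645]
 [0.6505 0.1337 0.0645]
 [0.576  0.1838 0.0645]
 [0.5262 0.1101 0.0645]] [0.5882 0.1217 0.0645]
edge [0.0984 0.0913 0.0857 0.0921] [-123.5361  140.6078   57.2393  -31.3766]
edge [0.0901 0.0898 0.089  0.0895] [  55.8311  146.0732 -124.0073  -34.6073]
cap [[0.5884 0.1247 0.083 ]] [[0.5877 0.1244 0.083 ]]
dish [[ 0.6278  0.0121  0.01  ]
 [ 0.6513 -0.113   0.01  ]
 [ 0.5249 -0.1381  0.01  ]
 [ 0.4999 -0.0148  0.01  ]] [ 0.576  -0.0635  0.01  ] [0.1273 0.1289 0.1258 0.1307] [ -79.3656 -168.8016  101.4682   11.8747]
dish [[ 0.649  -0.1108  0.01  ]
 [ 0.525  -0.1381  0.01  ]
 [ 0.4998 -0.0028  0.01  ]
 [ 0.6224  0.0171  0.01  ]] [ 0.5741 -0.0587  0.01  ] [0.127  0.1376 0.1242 0.1306]
all [0.5145 0.4117] -11.729220397966632 [ 0.3872  0.7515  0.5877 -0.2281  0.1551  0.2896 -1.3938  0.3425  0.0284
  0.4352]
top [0.5153 0.4128] -11.968131397806852 [-0.0858  0.4829  0.2529 -0.4662 -0.1612 -0.0245]
side [0.5128 0.41  ] -12.975129381901654 [-0.4987 -0.3699  0.4796  0.3044]
```

```bash
cat >> h.py <<'E'
from scipy.spatial.transform import Rotation as R
def goal(x,y,z,yawdeg,jaw_sign=None):
    """tool-down pose with jaw axis (tool z) along yaw; prints tool-frame turn (deg) then shift after turn (cm)"""
    s=get_state();Rc=R.from_rotvec(s['tool_rot']).as_matrix();best=None
    for a in(yawdeg,yawdeg+180):
        a=np.radians(a);zt=np.array([np.cos(a),np.sin(a),0]);xt=np.array([0,0,-1.]);Rt=np.c_[xt,np.cross(zt,xt),zt]
        w=R.from_matrix(Rc.T@Rt).as_rotvec(degrees=True)
        if best is None or np.linalg.norm(w)<np.linalg.norm(best[0]):best=(w,Rt,a)
    w,Rt,a=best;d=np.array([x,y,z])-s['position']
    print('t %.2f'%s['time'],'pos',s['position'].round(4),'f',s['ft_force'].round(2),'tq',s['torque'].round(2),'grip %.1fmm'%(s['grip_width']*87))
    print('turn deg',w.round(2),'shift cm in new axes',(Rt.T@d*100).round(2),'in now axes',(Rc.T@d*100).round(2),'j7 %.2f'%s['joint_positions'][6])
E
python3 - <<'E'
from h import *
np.set_printoptions(precision=3,suppress=True)
print(R.from_rotvec(get_state()['tool_rot']).as_matrix())
goal(.514,.412,.2,-12)
for p in([.5,.28,0],[.48,.25,0],[.52,.30,0]): print(proj('top',p)*800/512,proj('side',p)*800/512)
E
```

```text
[[-0.    -0.973  0.232]
 [-0.002  0.232  0.973]
 [-1.    -0.    -0.002]]
t 0.10 pos [0.15  0.632 0.24 ] f [-0.22 -0.24 -0.17] tq [-0.04 -0.04 -0.04] grip 86.8mm
turn deg [88.61 -0.08  0.08] shift cm in new axes [  4.05 -13.95  40.12] in now axes [  4.08 -40.45 -12.96] j7 -0.06
[[359.99  338.293]] [[416.42  374.421]]
[[376.723 348.788]] [[432.555 364.781]]
[[348.823 327.7  ]] [[401.476 380.074]]
```

>>> {"api": "jog_arm", "payload": {"targets": [[0, 0, 0, 0, -5.05, -1.62, 8.7], [0, 0, 0, 0, -5.05, -1.62, 8.7], [0, 0, 0, 0, -5.05, -1.62, 8.7], [0, 0, 0, 0, -5.05, -1.62, 8.7], [0, 0, 0, 0, -5.05, -1.62, 8.7], [0, 0, 0, 0, -5.05, -1.62, 8.7], [0, 0, 0, 0, -5.05, -1.62, 8.7], [0, 0, 0, 0, -5.1, -1.62, 8.7]]}}

```text
time: 1.1
position: [0.5152, 0.4115, 0.2411]
tool_rot: [-1.035, 1.311, 1.036]
ft_force: [0.3, 0.4, 0.2]
grip_width: 1.003
```

>>> {"api": "jog_arm", "payload": {"targets": [[9.85, 0, 0, 0, 0, 0, 6], [9.85, 0, 0, 0, 0, 0, 6], [9.85, 0, 0, 0, 0, 0, 6], [9.85, 0, 0, 0, 0, 0, 6], [9.85, 0, 0, 0, 0, 0, 6], [9.85, 0, 0, 0, 0, 0, 6], [9.85, 0, 0, 0, 0, 0, 6], [9.85, 0, 0, 0, 0, 0, 6], [9.8, 0, 0, 0, 0, 0, 6], [0, 0, 0, 0, 0, 0, 6]]}}

```text
time: 2.35
position: [0.5139, 0.4124, 0.241]
tool_rot: [0.162, 1.565, -0.164]
ft_force: [1.1, -0.8, 0.2]
grip_width: 0.693
```

```bash
python3 - <<'E'
from h import *
goal(.514,.412,.1,-12)
im,d=get_image('top'); np.savez('top1.npz',im=im,d=d);im=im[180:260,140:240,::-1];cv2.imwrite('pics/top1.png',cv2.resize(im,None,fx=7,fy=7,interpolation=cv2.INTER_CUBIC))
im,d=get_image('side'); im=im[200:310,190:310,::-1];cv2.imwrite('pics/side1.png',cv2.resize(im,None,fx=5,fy=5,interpolation=cv2.INTER_CUBIC))
E
```

```text
t 2.35 pos [0.5139 0.4124 0.241 ] f [ 1.07 -0.78  0.15] tq [-0.15  0.07 -0.03] grip 60.3mm
turn deg [ 0.11 -0.02  0.05] shift cm in new axes [14.1  -0.04  0.02] in now axes [14.1  -0.03  0.03] j7 -0.83
```

View pics/top1.png

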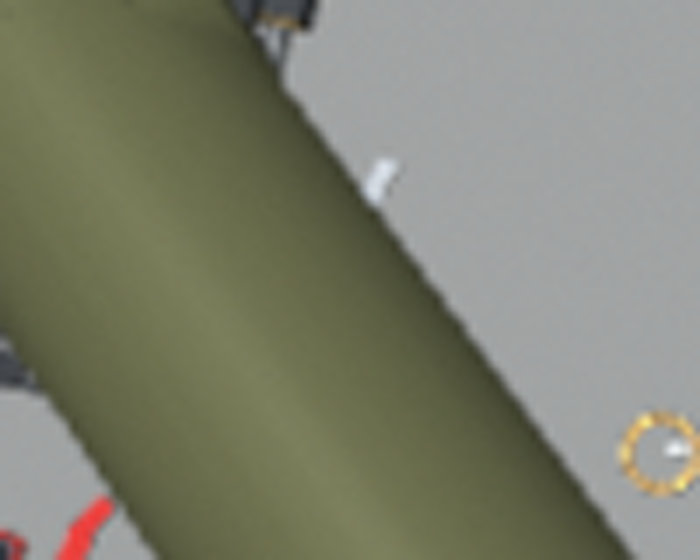

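View pics/side1.png

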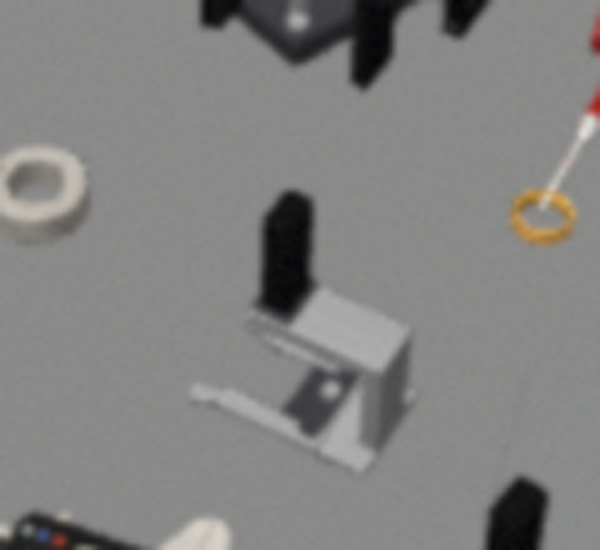

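>>> {"api": "jog_arm", "payload": {"targets": [[0, 0, 0, 4, 0, 0, 6], [0, 0, 0, 4, 0, 0, 6], [0, 0, 0, 2, 0, 0, 6], [0, 0, 0, 1, 0, 0, 6], [0, 0, 0, 0, 0, 0, 6]]}}

```text
time: 3.08
position: [0.5143, 0.4127, 0.1319]
tool_rot: [0.164, 1.564, -0.164]
ft_force: [-0.3, -0.1, 0.3]
grip_width: 0.692
```

```bash
python3 - <<'E'
from h import *
goal(.514,.412,.1,-12)
im,d=get_image('side'); im=im[200:310,190:310,::-1];cv2.imwrite('pics/side2.png',cv2.resize(im,None,fx=5,fy=5,interpolation=cv2.INTER_CUBIC))
E
```

```text
t 3.08 pos [0.5143 0.4127 0.1319] f [-0.33 -0.09  0.34] tq [-0.17  0.06  0.02] grip 60.2mm
turn deg [ 0.03  0.01 -0.02] shift cm in new axes [ 3.19 -0.07 -0.02] in now axes [ 3.19 -0.08 -0.02] j7 -0.81
```

View pics/side2.png

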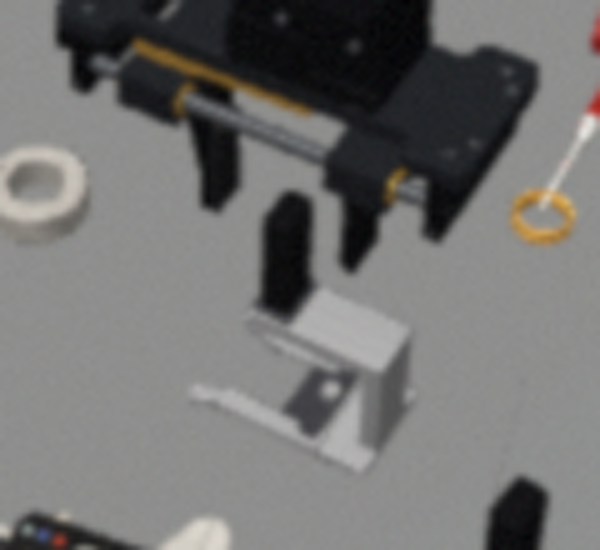

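```bash
python3 - <<'E'
from h import *
a=np.radians(-12);ex=np.array([np.cos(a),np.sin(a),0]);ey=np.array([-np.sin(a),np.cos(a),0])
def p(c): return ((proj('side',c)[0]-[190,200]+.5)*5).round(0)
T=np.array([.5143,.4127,.1129])
for sx in(-30,30):
  for sy in(-9.5,9.5): print('finger',sx,sy,p(T+ex*sx/1e3+ey*sy/1e3))
H=np.array([.514,.412,.124])
for sx in(-8,8):
  for sy in(-12,12): print('handle top',sx,sy,p(H+ex*sx/1e3+ey*sy/1e3),'bottom',p(H+ex*sx/1e3+ey*sy/1e3-[0,0,.057]))
E
```

```text
finger -30 -9.5 [358. 237.]
finger -30 9.5 [337. 266.]
finger 30 -9.5 [239. 187.]
finger 30 9.5 [218. 214.]
handle top -8 -12 [318. 197.] bottom [314. 283.]
handle top -8 12 [292. 232.] bottom [289. 318.]
handle top 8 -12 [287. 183.] bottom [284. 270.]
handle top 8 12 [260. 218.] bottom [258. 304.]
```

>>> {"api": "jog_arm", "payload": {"targets": [[0, 0, 0, 1.6, 0, 0, 6], [0, 0, 0, 1.6, -0.07, 0, 6], [0, 0, 0, 0, 0, 0, 6], [0, 0, 0, 0, 0, 0, 2.2], [0, 0, 0, 0, 0, 0, 1], [0, 0, 0, 0, 0, 0, 1], [0, 0, 0, 0, 0, 0, 1], [0, 0, 0, 0, 0, 0, 1]], "squeeze": 40}}

```text
time: 4.12
position: [0.514, 0.4119, 0.0997]
tool_rot: [0.165, 1.564, -0.164]
ft_force: [0.4, -0.0, -0.6]
grip_width: 0.209
```

```bash
python3 - <<'E'
from h import *
goal(.514,.412,.2,-12)
E
```

```text
t 4.12 pos [0.514  0.4119 0.0997] f [ 0.36 -0.02 -0.62] tq [-0.15  0.05  0.04] grip 18.2mm
turn deg [ 0.01  0.01 -0.01] shift cm in new axes [-1.003e+01  1.000e-02  0.000e+00] in now axes [-1.003e+01  1.000e-02  0.000e+00] j7 -0.81
```

>>> {"api": "jog_arm", "payload": {"targets": [[0, 0, 0, 0, 0, 0, 1], [0, 0, 0, 0, 0, 0, 1]]}}

```text
time: 4.38
position: [0.5141, 0.4117, 0.0995]
tool_rot: [0.164, 1.564, -0.165]
ft_force: [0.6, -0.3, -1.1]
grip_width: 0.177
```

>>> {"api": "jog_arm", "payload": {"targets": [[0, 0, 0, -1, 0, 0, 1], [0, 0, 0, -4, 0, 0, 1], [0, 0, 0, -5, 0, 0, 1], [0, 0, 0, 0, 0, 0, 1]]}}

```text
time: 4.88
position: [0.5162, 0.4135, 0.2053]
tool_rot: [0.17, 1.558, -0.158]
ft_force: [-0.1, 0.7, -3.4]
grip_width: 0.178
```

```bash
python3 - <<'E'
from h import *
goal(.505,.1805,.195,-34)
# stop front from side0 crop (8x, origin 220,230): near front corner (212,412), far front (258,355)
for uv in((212,412),(258,355)):
    q=onz('side',(np.array(uv)+.5)/8-.5+[220,230],.006)[0]; a=np.radians(-12); d=(q-[.514,.412,.006])*1e3
    print('stop',d[0]*np.cos(a)+d[1]*np.sin(a),-d[0]*np.sin(a)+d[1]*np.cos(a))
im,d=get_image('side'); im=im[170:310,190:340,::-1];cv2.imwrite('pics/side3.png',cv2.resize(im,None,fx=4,fy=4,interpolation=cv2.INTER_CUBIC))
E
```

```text
t 4.88 pos [0.5162 0.4135 0.2053] f [-0.12  0.71 -3.38] tq [-0.08 -0.05  0.02] grip 15.5mm
turn deg [22.    0.22 -0.51] shift cm in new axes [  1.03 -19.95  12.1 ] in now axes [  0.87 -23.04   3.74] j7 -0.83
stop -7.876514026952155 14.870617609002299
stop -9.399127351277691 -10.272728953503965
```

View pics/side3.png

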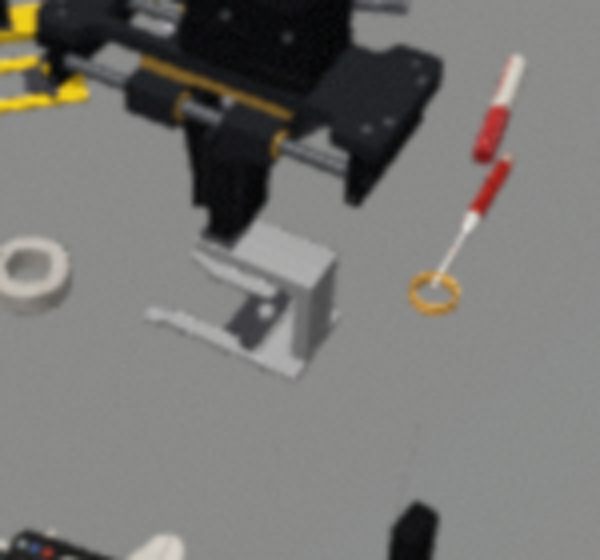

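>>> {"api": "jog_arm", "payload": {"targets": [[7.3, 0, 0, 0, 0, 0, 1], [7.4, 0, 0, 0, 0, 0, 1], [7.3, 0, 0, 0, 0, 0, 1], [0, 0, 0, 0, -4, 2.4, 1], [0, 0, 0, 0, -4, 2.4, 1], [0, 0, 0, 0, -4, 2.4, 1], [0, 0, 0, 0, -4, 2.4, 1], [0, 0, 0, 0.5, -3.9, 2.4, 1], [0, 0, 0, 0.2, 0, 0, 1], [0, 0, 0, 0, 0, 0, 1]]}}

```text
time: 6.18
position: [0.5011, 0.1801, 0.1914]
tool_rot: [0.464, 1.522, -0.466]
ft_force: [0.2, 0.2, -2.1]
grip_width: 0.183
```

```bash
python3 - <<'E'
from h import *
goal(.505,.1805,.195,-34)
for n,b in(('top',(130,230,220,340)),('side',(120,230,190,330))):
    im,d=get_image(n);np.savez(n+'4.npz',im=im,d=d); im=im[b[0]:b[1],b[2]:b[3],::-1];cv2.imwrite(f'pics/{n}4.png',cv2.resize(im,None,fx=5,fy=5,interpolation=cv2.INTER_CUBIC))
E
```

```text
t 6.17 pos [0.5011 0.1801 0.1914] f [ 0.2   0.24 -2.12] tq [-0.07  0.01 -0.02] grip 15.9mm
turn deg [ 0.01 -0.1   0.08] shift cm in new axes [-0.36  0.25  0.3 ] in now axes [-0.36  0.25  0.3 ] j7 -0.93
```

View pics/top4.png

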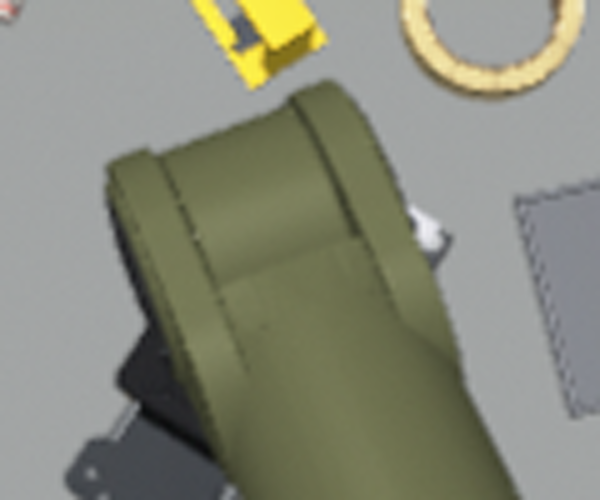

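View pics/side4.png

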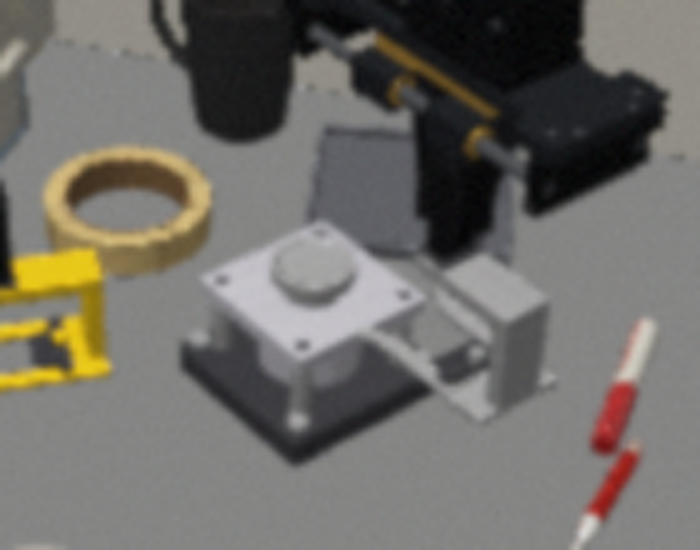

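```bash
python3 - <<'E'
from h import *
z=np.load('side4.npz');im=z['im'][165:210,258:305,::-1];cv2.imwrite('pics/side4z.png',cv2.resize(im,None,fx=14,fy=14,interpolation=cv2.INTER_CUBIC))
P=np.array([.5011,.1801,.0919]);a=np.radians(-34);ex=np.array([np.cos(a),np.sin(a),0]);ey=np.array([-np.sin(a),np.cos(a),0])
for m in((-58,27,0),(-58,-27,0),(-58,27,5),(-58,-27,5),(35,32,5),(35,22,5),(0,27,5),(-8.5,17,5),(-8.5,-17,5)):
  m=np.array(m)/1e3;print(m*1e3,((proj('side',P+ex*m[0]+ey*m[1]+[0,0,m[2]])[0]-[258,165]+.5)*14).round(0))
E
```

```text
[-58.  27.   0.] [389. 565.]
[-58. -27.   0.] [605. 445.]
[-58.  27.   5.] [391. 544.]
[-58. -27.   5.] [608. 425.]
[35. 32.  5.] [ 36. 292.]
[35. 22.  5.] [ 76. 272.]
[ 0. 27.  5.] [178. 378.]
[-8.5 17.   5. ] [249. 380.]
[ -8.5 -17.    5. ] [385. 309.]
```

View pics/side4z.png

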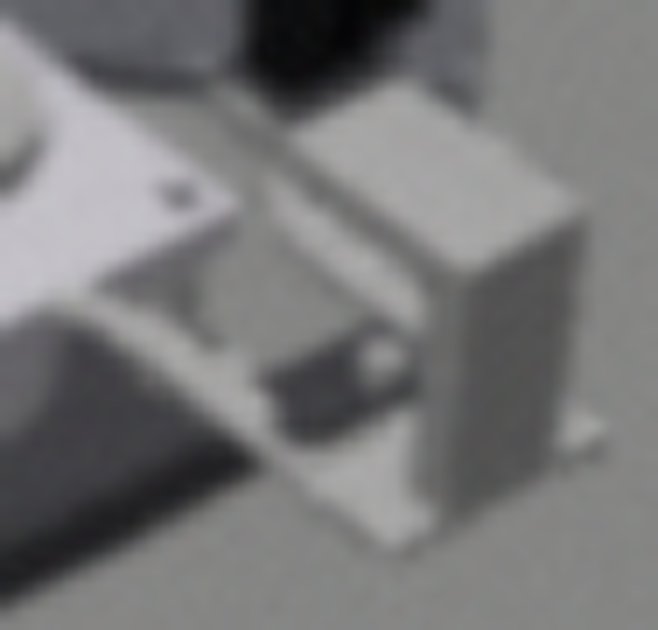

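```bash
python3 - <<'E'
from h import *
goal(.535,.1603,.1745,-34)
E
```

```text
t 6.28 pos [0.5015 0.1812 0.1919] f [ 0.33  0.05 -2.22] tq [-0.13  0.   -0.03] grip 15.7mm
turn deg [ 0.13 -0.04  0.05] shift cm in new axes [1.74 0.14 3.94] in now axes [1.74 0.14 3.94] j7 -0.93
```

>>> {"api": "jog_arm", "payload": {"targets": [[0, 0, 0, 0, 0.1, 2, 1], [0, 0, 0, 0, 0, 1.2, 1], [0, 0, 0, 0.8, 0, 0.6, 1], [0, 0, 0, 0.7, 0, 0, 1], [0, 0, 0, 0, 0, 0, 1], [0, 0, 0, 0, 0, 0, 1]]}}

```text
time: 7.02
position: [0.5339, 0.1598, 0.1775]
tool_rot: [0.464, 1.521, -0.464]
ft_force: [-0.2, 0.0, -3.3]
grip_width: 0.179
```

```bash
python3 - <<'E'
from h import *
goal(.535,.1603,.1715,-34)
im,d=get_image('side');np.savez('side5.npz',im=im,d=d); im=im[150:210,220:300,::-1];cv2.imwrite('pics/side5.png',cv2.resize(im,None,fx=9,fy=9,interpolation=cv2.INTER_CUBIC))
goal(.535,.1603,.1715,-34)
E
```

```text
t 7.03 pos [0.5339 0.1598 0.1775] f [-0.24  0.03 -3.28] tq [-0.11  0.09  0.01] grip 15.6mm
turn deg [ 0.04 -0.02 -0.  ] shift cm in new axes [0.6  0.1  0.06] in now axes [0.6  0.1  0.06] j7 -0.84
t 7.08 pos [0.5341 0.1597 0.1778] f [-0.3   0.37 -3.37] tq [-0.12  0.02  0.03] grip 15.6mm
turn deg [ 0.04 -0.   -0.03] shift cm in new axes [0.63 0.1  0.04] in now axes [0.63 0.1  0.04] j7 -0.84
```

View pics/side5.png

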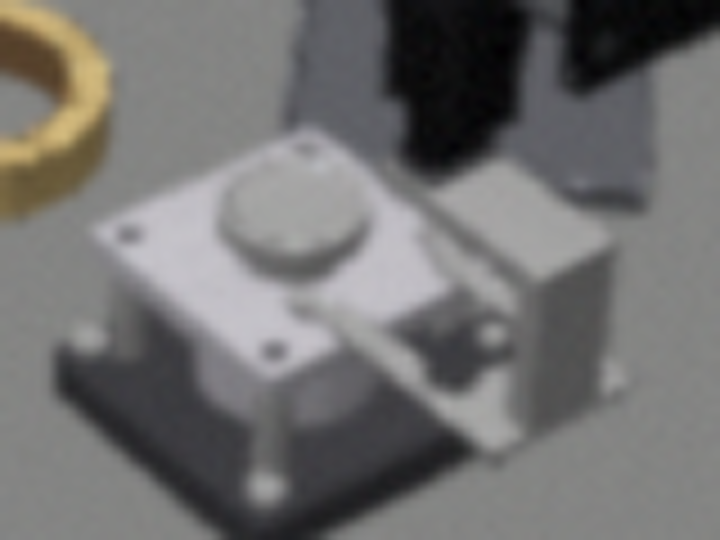

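>>> {"api": "jog_arm", "payload": {"targets": [[0, 0, 0, 0.5, 0.1, 0, 1], [0, 0, 0, 0.4, 0, 0, 1], [0, 0, 0, 0, 0, 0, 1], [0, 0, 0, 0, 0, 0, 1]]}}

```text
time: 7.58
position: [0.5348, 0.1602, 0.1686]
tool_rot: [0.465, 1.52, -0.465]
ft_force: [0.4, -0.4, -3.6]
grip_width: 0.185
```

>>> {"api": "jog_arm", "payload": {"targets": [[0, 0, 0, 0.05, 0, 0, 1], [0, 0, 0, 0, 0, 0, 1]]}}

```text
time: 7.82
position: [0.5348, 0.1602, 0.1681]
tool_rot: [0.465, 1.52, -0.465]
ft_force: [-0.7, -0.3, -2.3]
grip_width: 0.181
```

>>> {"api": "jog_arm", "payload": {"targets": [[0, 0, 0, 0.05, 0, 0, 1], [0, 0, 0, 0, 0, 0, 1]]}}

```text
time: 8.07
position: [0.5348, 0.1602, 0.1675]
tool_rot: [0.465, 1.52, -0.465]
ft_force: [-0.3, -0.1, -2.7]
grip_width: 0.184
```

>>> {"api": "jog_arm", "payload": {"targets": [[0, 0, 0, 0.05, 0, 0, 1], [0, 0, 0, 0, 0, 0, 1]]}}

```text
time: 8.32
position: [0.5348, 0.1602, 0.167]
tool_rot: [0.465, 1.52, -0.465]
ft_force: [-0.4, -0.3, -2.8]
grip_width: 0.18
```

>>> {"api": "jog_arm", "payload": {"targets": [[0, 0, 0, 0.05, 0, 0, 1], [0, 0, 0, 0, 0, 0, 1]]}}

```text
time: 8.57
position: [0.5348, 0.1602, 0.1665]
tool_rot: [0.465, 1.52, -0.465]
ft_force: [-0.4, -0.4, -2.8]
grip_width: 0.18
```

>>> {"api": "jog_arm", "payload": {"targets": [[0, 0, 0, 0.05, 0, 0, 1], [0, 0, 0, 0, 0, 0, 1]]}}

```text
time: 8.82
position: [0.5348, 0.1602, 0.166]
tool_rot: [0.465, 1.52, -0.465]
ft_force: [0.5, -0.0, -2.9]
grip_width: 0.185
```

>>> {"api": "jog_arm", "payload": {"targets": [[0, 0, 0, 0.05, 0, 0, 1], [0, 0, 0, 0, 0, 0, 1]]}}

```text
time: 9.07
position: [0.5348, 0.1602, 0.1659]
tool_rot: [0.465, 1.52, -0.465]
ft_force: [-1.9, 0.4, 0.4]
grip_width: 0.181
```

>>> {"api": "jog_arm", "payload": {"targets": [[0, 0, 0, -0.2, 0, 0, 1], [0, 0, 0, 0, 0, 0, 1], [0, 0, 0, 0, 0, 0, 1]]}}

```text
time: 9.45
position: [0.5348, 0.1602, 0.1674]
tool_rot: [0.465, 1.52, -0.465]
ft_force: [0.4, 0.8, -2.7]
grip_width: 0.181
```

>>> {"api": "jog_arm", "payload": {"targets": [[0, 0, 0, 0, 0, 0.4, 1], [0, 0, 0, 0, 0, 0.4, 1], [0, 0, 0, 0, 0, 0.4, 1], [0, 0, 0, 0, 0, 0, 1]]}}

```text
time: 9.95
position: [0.5451, 0.153, 0.1675]
tool_rot: [0.465, 1.52, -0.465]
ft_force: [0.1, 0.2, -3.3]
grip_width: 0.183
```

```bash
python3 - <<'E'
from h import *
goal(.5838,.1273,.1675,-34)
im,d=get_image('side'); im=im[150:210,220:300,::-1];cv2.imwrite('pics/side6.png',cv2.resize(im,None,fx=9,fy=9,interpolation=cv2.INTER_CUBIC))
E
```

```text
t 9.95 pos [0.5451 0.153  0.1675] f [ 0.06  0.17 -3.34] tq [-0.15  0.06 -0.01] grip 15.9mm
turn deg [-0.04  0.02  0.01] shift cm in new axes [0.   0.03 4.65] in now axes [0.01 0.03 4.65] j7 -0.81
```

View pics/side6.png

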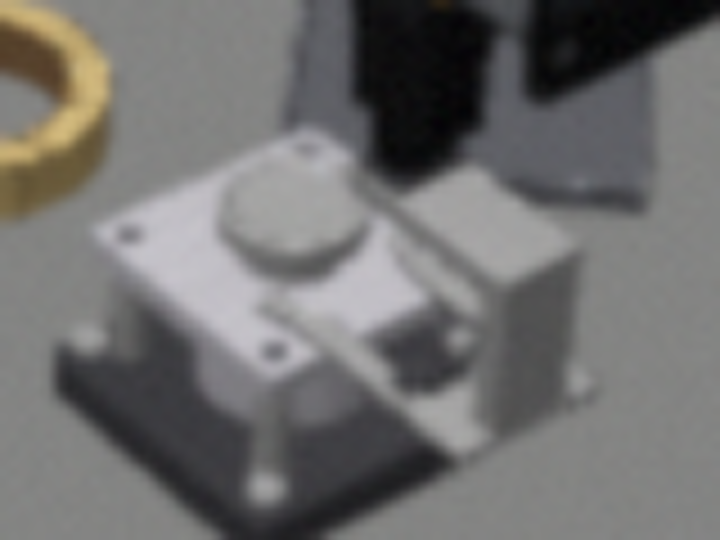

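>>> {"api": "jog_arm", "payload": {"targets": [[0, 0, 0, 0, 0, 0.5, 1], [0, 0, 0, 0, 0, 0.5, 1], [0, 0, 0, 0, 0, 0, 1]]}}

```text
time: 10.38
position: [0.5535, 0.1473, 0.1676]
tool_rot: [0.465, 1.52, -0.466]
ft_force: [0.1, 0.2, -3.0]
grip_width: 0.18
```

>>> {"api": "jog_arm", "payload": {"targets": [[0, 0, 0, 0, 0, 0.5, 1], [0, 0, 0, 0, 0, 0.5, 1], [0, 0, 0, 0, 0, 0, 1]]}}

```text
time: 10.75
position: [0.5617, 0.1418, 0.1676]
tool_rot: [0.465, 1.52, -0.466]
ft_force: [-0.4, 0.2, -2.5]
grip_width: 0.183
```

>>> {"api": "jog_arm", "payload": {"targets": [[0, 0, 0, 0, 0, 0.5, 1], [0, 0, 0, 0, 0, 0.5, 1], [0, 0, 0, 0, 0, 0, 1]]}}

```text
time: 11.12
position: [0.57, 0.1362, 0.1676]
tool_rot: [0.465, 1.52, -0.466]
ft_force: [0.5, -0.2, -2.5]
grip_width: 0.185
```

>>> {"api": "jog_arm", "payload": {"targets": [[0, 0, 0, 0, 0, 0.3, 1], [0, 0, 0, 0, 0, 0.3, 1], [0, 0, 0, 0, 0, 0, 1]]}}

```text
time: 11.5
position: [0.5748, 0.1331, 0.1676]
tool_rot: [0.465, 1.52, -0.465]
ft_force: [0.2, 0.7, -3.4]
grip_width: 0.18
```

>>> {"api": "jog_arm", "payload": {"targets": [[0, 0, 0, 0, 0, 0.2, 1], [0, 0, 0, 0, 0, 0.2, 1], [0, 0, 0, 0, 0, 0, 1]]}}

```text
time: 11.88
position: [0.578, 0.1309, 0.1676]
tool_rot: [0.465, 1.52, -0.465]
ft_force: [0.6, -0.9, -2.0]
grip_width: 0.182
```

>>> {"api": "jog_arm", "payload": {"targets": [[0, 0, 0, 0, 0, 0.15, 1], [0, 0, 0, 0, 0, 0, 1]]}}

```text
time: 12.12
position: [0.5792, 0.1302, 0.1676]
tool_rot: [0.465, 1.52, -0.465]
ft_force: [0.0, 0.5, -2.3]
grip_width: 0.183
```

>>> {"api": "jog_arm", "payload": {"targets": [[0, 0, 0, 0, 0, 0.1, 1], [0, 0, 0, 0, 0, 0.1, 1], [0, 0, 0, 0, 0, 0, 1]]}}

```text
time: 12.5
position: [0.5809, 0.1291, 0.1676]
tool_rot: [0.465, 1.52, -0.465]
ft_force: [-0.0, -0.1, -2.3]
grip_width: 0.182
```

>>> {"api": "jog_arm", "payload": {"targets": [[0, 0, 0, 0, 0, 0.1, 1], [0, 0, 0, 0, 0, 0, 1]]}}

```text
time: 12.75
position: [0.5817, 0.1286, 0.1676]
tool_rot: [0.465, 1.52, -0.465]
ft_force: [-0.3, 0.0, -1.9]
grip_width: 0.179
```

>>> {"api": "jog_arm", "payload": {"targets": [[0, 0, 0, 0, 0, 0.1, 1], [0, 0, 0, 0, 0, 0, 1]]}}

```text
time: 13.0
position: [0.5825, 0.128, 0.1676]
tool_rot: [0.465, 1.52, -0.465]
ft_force: [0.6, -0.5, -1.9]
grip_width: 0.176
```

>>> {"api": "jog_arm", "payload": {"targets": [[0, 0, 0, 0, 0, 0.07, 1], [0, 0, 0, 0, 0, 0, 1]]}}

```text
time: 13.25
position: [0.5831, 0.1276, 0.1676]
tool_rot: [0.465, 1.52, -0.465]
ft_force: [0.4, -0.6, -3.1]
grip_width: 0.177
```

>>> {"api": "jog_arm", "payload": {"targets": [[0, 0, 0, 0, 0, 0.07, 1], [0, 0, 0, 0, 0, 0, 1]]}}

```text
time: 13.5
position: [0.5837, 0.1272, 0.1676]
tool_rot: [0.465, 1.52, -0.465]
ft_force: [0.6, -0.5, -2.1]
grip_width: 0.183
```

>>> {"api": "jog_arm", "payload": {"targets": [[0, 0, 0, 0, 0, 0.07, 1], [0, 0, 0, 0, 0, 0, 1]]}}

```text
time: 13.75
position: [0.5842, 0.1269, 0.1676]
tool_rot: [0.465, 1.52, -0.465]
ft_force: [-0.5, -0.3, -3.0]
grip_width: 0.178
```

>>> {"api": "jog_arm", "payload": {"targets": [[0, 0, 0, 0, 0, 0.07, 1], [0, 0, 0, 0, 0, 0, 1]]}}

```text
time: 14.0
position: [0.5846, 0.1266, 0.1675]
tool_rot: [0.465, 1.521, -0.465]
ft_force: [-0.7, 0.2, -3.1]
grip_width: 0.18
```

>>> {"api": "jog_arm", "payload": {"targets": [[0, 0, 0, 0, 0, 0.07, 1], [0, 0, 0, 0, 0, 0, 1]]}}

```text
time: 14.25
position: [0.585, 0.1264, 0.1675]
tool_rot: [0.465, 1.521, -0.464]
ft_force: [-1.5, -0.2, -2.0]
grip_width: 0.181
```

>>> {"api": "jog_arm", "payload": {"targets": [[0, 0, 0, 0, 0, 0.07, 1], [0, 0, 0, 0, 0, 0, 1]]}}

```text
time: 14.5
position: [0.5853, 0.1263, 0.1675]
tool_rot: [0.465, 1.522, -0.464]
ft_force: [-3.7, 2.3, -0.2]
grip_width: 0.178
```

```bash
python3 - <<'E'
from h import *
goal(.588,.1245,.1675,-34)
im,d=get_image('side');np.savez('side7.npz',im=im,d=d); im=im[150:210,220:300,::-1];cv2.imwrite('pics/side7.png',cv2.resize(im,None,fx=9,fy=9,interpolation=cv2.INTER_CUBIC))
E
```

```text
t 14.50 pos [0.5853 0.1263 0.1675] f [-3.73  2.26 -0.16] tq [ 0.4   1.06 -0.02] grip 15.5mm
turn deg [ 0.03 -0.09  0.01] shift cm in new axes [-0.    0.    0.32] in now axes [-0.    0.    0.32] j7 -0.71
```

View pics/side7.png

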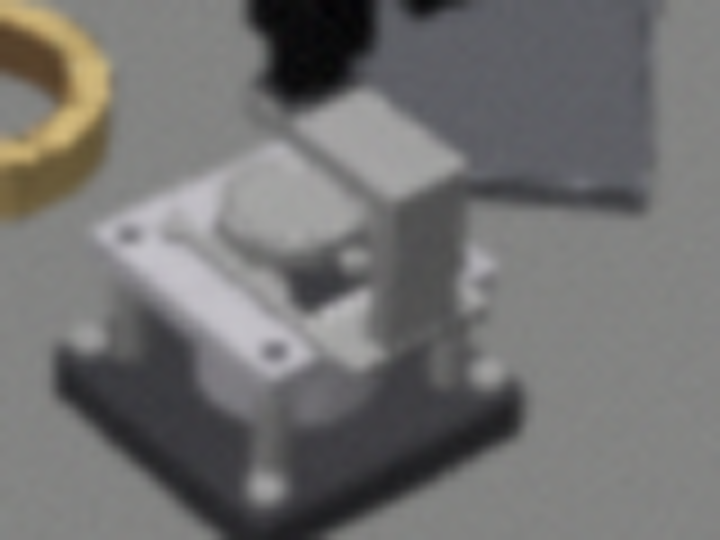

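>>> {"api": "jog_arm", "payload": {"targets": [[0, 0, 0, 0, 0, 0.03, 1], [0, 0, 0, 0, 0, 0, 1], [0, 0, 0, 0, 0, 0, 1]]}}

```text
time: 14.92
position: [0.5856, 0.1261, 0.1675]
tool_rot: [0.465, 1.522, -0.464]
ft_force: [-3.4, 2.3, -0.7]
grip_width: 0.181
```

>>> {"api": "jog_arm", "payload": {"targets": [[0, 0, 0, 0, 0, 0, 1], [0, 0, 0, 0, 0, 0, 1]]}}

```text
time: 15.18
position: [0.5856, 0.1261, 0.1675]
tool_rot: [0.465, 1.522, -0.464]
ft_force: [-3.9, 2.7, 0.4]
grip_width: 0.185
```

>>> {"api": "jog_arm", "payload": {"targets": [[0, 0, 0, 0, 0, 0.04, 1], [0, 0, 0, 0, 0, 0, 1]]}}

```text
time: 15.42
position: [0.5857, 0.1261, 0.1675]
tool_rot: [0.465, 1.522, -0.464]
ft_force: [-4.7, 2.4, -0.6]
grip_width: 0.181
```

>>> {"api": "jog_arm", "payload": {"targets": [[0, 0, 0, 0, 0, 0, 1], [0, 0, 0, 0, 0, 0, 1], [0, 0, 0, 0, 0, 0, 1]]}}

```text
time: 15.8
position: [0.5857, 0.126, 0.1675]
tool_rot: [0.465, 1.522, -0.464]
ft_force: [-5.3, 2.2, 0.4]
grip_width: 0.18
```

>>> {"api": "jog_arm", "payload": {"targets": [[0, 0, 0, 0, 0, 0, 1], [0, 0, 0, 0, 0, 0, 1], [0, 0, 0, 0, 0, 0, 1]]}}

```text
time: 16.18
position: [0.5857, 0.126, 0.1675]
tool_rot: [0.465, 1.522, -0.464]
ft_force: [-4.4, 2.8, 0.3]
grip_width: 0.182
```

>>> {"api": "jog_arm", "payload": {"targets": [[0, 0, 0, -0.1, 0, 0, 1], [0, 0, 0, -0.1, 0, 0, 1], [0, 0, 0, 0, 0, 0, 1]]}}

```text
time: 16.55
position: [0.5863, 0.1254, 0.1692]
tool_rot: [0.465, 1.521, -0.465]
ft_force: [-2.6, 3.3, -3.6]
grip_width: 0.18
```

>>> {"api": "jog_arm", "payload": {"targets": [[0, 0, 0, -0.06, 0, 0, 1], [0, 0, 0, 0, 0, 0, 1]]}}

```text
time: 16.8
position: [0.5863, 0.1254, 0.1696]
tool_rot: [0.464, 1.521, -0.465]
ft_force: [-3.2, 2.8, -6.9]
grip_width: 0.18
```

>>> {"api": "jog_arm", "payload": {"targets": [[0, 0, 0, -0.06, 0, 0, 1], [0, 0, 0, 0, 0, 0, 1]]}}

```text
time: 17.05
position: [0.586, 0.1255, 0.1702]
tool_rot: [0.464, 1.522, -0.465]
ft_force: [-3.0, 3.3, -9.1]
grip_width: 0.185
```

>>> {"api": "jog_arm", "payload": {"targets": [[0, 0, 0, -0.05, 0, 0, 1], [0, 0, 0, 0, 0, 0, 1]]}}

```text
time: 17.3
position: [0.5858, 0.1257, 0.1708]
tool_rot: [0.465, 1.522, -0.465]
ft_force: [-4.1, 3.0, -9.0]
grip_width: 0.181
```

>>> {"api": "jog_arm", "payload": {"targets": [[0, 0, 0, -0.05, 0, 0, 1], [0, 0, 0, 0, 0, 0, 1]]}}

```text
time: 17.55
position: [0.5856, 0.1258, 0.1711]
tool_rot: [0.465, 1.523, -0.465]
ft_force: [-3.6, 3.9, -9.8]
grip_width: 0.183
```

>>> {"api": "jog_arm", "payload": {"targets": [[0, 0, 0, -0.06, 0, 0, 1], [0, 0, 0, 0, 0, 0, 1]]}}

```text
time: 17.8
position: [0.5855, 0.1258, 0.1716]
tool_rot: [0.464, 1.523, -0.465]
ft_force: [-3.1, 4.9, -9.6]
grip_width: 0.183
```

>>> {"api": "jog_arm", "payload": {"targets": [[0, 0, 0, -0.06, 0, 0, 1], [0, 0, 0, 0, 0, 0, 1]]}}

```text
time: 18.05
position: [0.5855, 0.1258, 0.1722]
tool_rot: [0.464, 1.523, -0.465]
ft_force: [-3.6, 3.3, -10.2]
grip_width: 0.179
```

>>> {"api": "jog_arm", "payload": {"targets": [[0, 0, 0, -0.07, 0, 0, 1], [0, 0, 0, 0, 0, 0, 1]]}}

```text
time: 18.3
position: [0.5856, 0.1258, 0.1733]
tool_rot: [0.464, 1.523, -0.465]
ft_force: [-3.6, 4.3, -7.9]
grip_width: 0.185
```

>>> {"api": "jog_arm", "payload": {"targets": [[0, 0, 0, -0.07, 0, 0, 1], [0, 0, 0, 0, 0, 0, 1]]}}

```text
time: 18.55
position: [0.5858, 0.1257, 0.1743]
tool_rot: [0.465, 1.522, -0.465]
ft_force: [-4.6, 3.0, -7.2]
grip_width: 0.185
```

>>> {"api": "jog_arm", "payload": {"targets": [[0, 0, 0, -0.08, 0, 0, 1], [0, 0, 0, 0, 0, 0, 1]]}}

```text
time: 18.8
position: [0.586, 0.1257, 0.1755]
tool_rot: [0.465, 1.522, -0.464]
ft_force: [-5.8, 2.6, -4.8]
grip_width: 0.185
```

>>> {"api": "jog_arm", "payload": {"targets": [[0, 0, 0, -0.08, 0, 0, 1], [0, 0, 0, 0, 0, 0, 1]]}}

```text
time: 19.05
position: [0.5863, 0.1255, 0.177]
tool_rot: [0.465, 1.521, -0.464]
ft_force: [-5.0, 3.5, -1.9]
grip_width: 0.182
```

>>> {"api": "jog_arm", "payload": {"targets": [[0, 0, 0, -0.1, 0, 0, 1], [0, 0, 0, 0, 0, 0, 1]]}}

```text
time: 19.3
position: [0.5867, 0.1254, 0.1785]
tool_rot: [0.466, 1.52, -0.464]
ft_force: [-5.3, 3.4, 0.1]
grip_width: 0.181
```

```bash
python3 - <<'E'
from h import *
goal(.588,.1245,.1675,-34)
im,d=get_image('side');np.savez('side8.npz',im=im,d=d); im=im[145:205,220:300,::-1];cv2.imwrite('pics/side8.png',cv2.resize(im,None,fx=9,fy=9,interpolation=cv2.INTER_CUBIC))
E
```

```text
t 19.30 pos [0.5867 0.1254 0.1785] f [-5.3   3.45  0.09] tq [0.73 1.85 0.06] grip 15.7mm
turn deg [ 0.   -0.01 -0.05] shift cm in new axes [1.1  0.   0.16] in now axes [1.1  0.   0.16] j7 -0.72
```

View pics/side8.png

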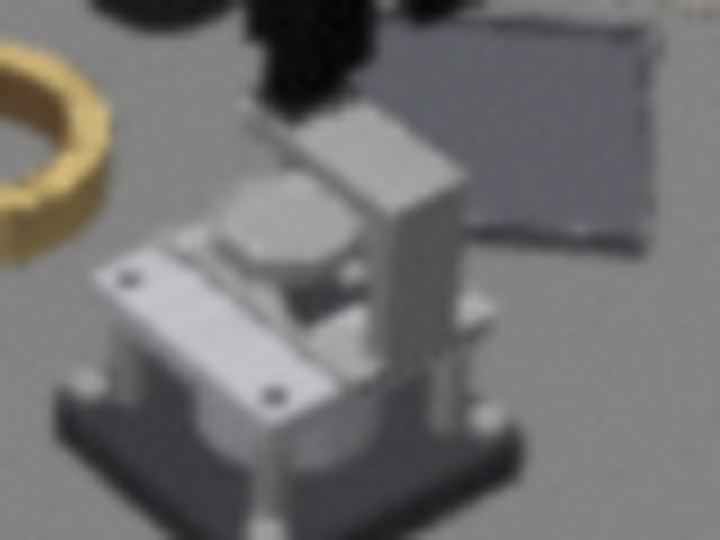

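>>> {"api": "jog_arm", "payload": {"targets": [[0, 0, 0, -0.05, 0, -0.04, 1], [0, 0, 0, 0, 0, 0, 1]]}}

```text
time: 19.6
position: [0.5865, 0.1254, 0.1788]
tool_rot: [0.465, 1.52, -0.464]
ft_force: [-4.0, 2.6, -3.0]
grip_width: 0.179
```

>>> {"api": "jog_arm", "payload": {"targets": [[0, 0, 0, -0.1, 0, -0.02, 1], [0, 0, 0, 0, 0, 0, 1]]}}

```text
time: 19.85
position: [0.5864, 0.1254, 0.1792]
tool_rot: [0.465, 1.519, -0.464]
ft_force: [-3.5, 2.9, -1.5]
grip_width: 0.181
```

>>> {"api": "jog_arm", "payload": {"targets": [[0, 0, 0, -0.1, 0, 0, 1], [0, 0, 0, -0.1, 0, 0, 1], [0, 0, 0, 0, 0, 0, 1]]}}

```text
time: 20.23
position: [0.5863, 0.1254, 0.1805]
tool_rot: [0.465, 1.52, -0.465]
ft_force: [-3.0, 1.8, -4.6]
grip_width: 0.181
```

>>> {"api": "jog_arm", "payload": {"targets": [[0, 0, 0, -0.1, 0, 0, 1], [0, 0, 0, -0.1, 0, 0, 1], [0, 0, 0, 0, 0, 0, 1]]}}

```text
time: 20.6
position: [0.5863, 0.1254, 0.1828]
tool_rot: [0.465, 1.52, -0.465]
ft_force: [-2.7, 2.1, -4.0]
grip_width: 0.177
```

>>> {"api": "jog_arm", "payload": {"targets": [[0, 0, 0, -0.1, 0, 0, 1], [0, 0, 0, -0.1, 0, 0, 1], [0, 0, 0, 0, 0, 0, 1]]}}

```text
time: 20.98
position: [0.587, 0.125, 0.1852]
tool_rot: [0.465, 1.518, -0.465]
ft_force: [-0.5, -0.5, -2.1]
grip_width: 0.184
```

>>> {"api": "jog_arm", "payload": {"targets": [[0, 0, 0, -0.15, 0, 0, 1], [0, 0, 0, -0.2, 0, 0, 1], [0, 0, 0, -0.3, 0, 0, 1], [0, 0, 0, -0.3, 0, 0, 1], [0, 0, 0, -0.3, 0, 0, 1], [0, 0, 0, 0, 0, 0, 1], [0, 0, 0, 0, 0, 0, 1]]}}

```text
time: 21.85
position: [0.586, 0.1256, 0.1969]
tool_rot: [0.465, 1.52, -0.465]
ft_force: [-0.1, 0.3, -4.1]
grip_width: 0.179
```

```bash
python3 - <<'E'
from h import *
goal(.588,.1245,.1675,-34)
im,d=get_image('side');np.savez('side9.npz',im=im,d=d); im=im[145:205,220:300,::-1];cv2.imwrite('pics/side9.png',cv2.resize(im,None,fx=9,fy=9,interpolation=cv2.INTER_CUBIC))
E
```

```text
t 21.85 pos [0.586  0.1256 0.1969] f [-0.06  0.32 -4.08] tq [-0.13  0.05  0.02] grip 15.6mm
turn deg [ 0.01 -0.   -0.  ] shift cm in new axes [2.94 0.02 0.23] in now axes [2.94 0.02 0.23] j7 -0.72
```

View pics/side9.png

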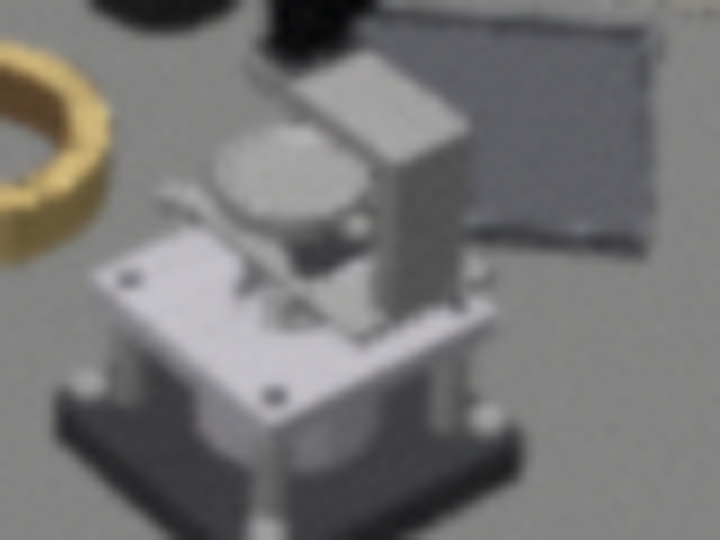

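>>> {"api": "jog_arm", "payload": {"targets": [[0, 0, 0, -0.2, 0, 0, 1], [0, 0, 0, -0.5, 0, 0, 1], [0, 0, 0, -0.7, 0, 0, 1], [0, 0, 0, -0.7, 0, 0, 1], [0, 0, 0, -0.4, 0, 0, 1], [0, 0, 0, -0.1, 0, 0, 1], [0, 0, 0, 0, 0, 0, 1]]}}

```text
time: 22.78
position: [0.586, 0.1256, 0.2229]
tool_rot: [0.465, 1.52, -0.465]
ft_force: [0.0, 1.1, -3.9]
grip_width: 0.181
```

```bash
python3 - <<'E'
from h import *
goal(.573,-.0595,.21,-34)
np.set_printoptions(precision=3,suppress=True)
print('mug top',onz('top',[[578*.64,208*.64]],.107))
E
```

```text
t 22.77 pos [0.586  0.1256 0.2229] f [ 0.01  1.13 -3.94] tq [-0.13  0.07 -0.01] grip 15.7mm
turn deg [ 0.01 -0.01  0.  ] shift cm in new axes [  1.29 -16.07   9.28] in now axes [  1.29 -16.07   9.28] j7 -0.73
mug top [[ 0.703 -0.106  0.107]]
```

>>> {"api": "jog_arm", "payload": {"targets": [[0, 0, 0, 0, -0.52, 0.3, 1], [0, 0, 0, 0, -1.13, 0.65, 1], [0, 0, 0, 0, -1.73, 1.0, 1], [0, 0, 0, 0, -1.91, 1.1, 1], [0, 0, 0, 0, -2.08, 1.2, 1], [0, 0, 0, 0, -2.08, 1.2, 1], [0, 0, 0, 0, -2.08, 1.2, 1], [0, 0, 0, 0, -1.73, 1.0, 1], [0, 0, 0, 0, -1.3, 0.75, 1], [0, 0, 0, 0, -0.78, 0.45, 1]]}}

```text
time: 24.02
position: [0.5735, -0.0522, 0.223]
tool_rot: [0.466, 1.52, -0.465]
ft_force: [0.3, 0.1, -3.8]
grip_width: 0.181
```

>>> {"api": "jog_arm", "payload": {"targets": [[0, 0, 0, 0, -0.43, 0.25, 1], [0, 0, 0, 0, -0.31, 0.18, 1], [0, 0, 0, 0, 0, 0, 1], [0, 0, 0, 0, 0, 0, 1]]}}

```text
time: 24.52
position: [0.5731, -0.0589, 0.2229]
tool_rot: [0.464, 1.521, -0.464]
ft_force: [0.0, -0.5, -4.1]
grip_width: 0.18
```

```bash
python3 - <<'E'
from h import *
goal(.573,-.0595,.145,-34)
im,d=get_image('side');np.savez('side10.npz',im=im,d=d); im=im[110:200,230:330,::-1];cv2.imwrite('pics/side10.png',cv2.resize(im,None,fx=7,fy=7,interpolation=cv2.INTER_CUBIC))
E
```

```text
t 24.52 pos [ 0.5731 -0.0589  0.2229] f [ 0.02 -0.54 -4.08] tq [-0.11  0.06 -0.05] grip 15.7mm
turn deg [ 0.06 -0.01 -0.01] shift cm in new axes [ 7.79 -0.06  0.02] in now axes [ 7.79 -0.06  0.02] j7 -0.42
```

View pics/side10.png

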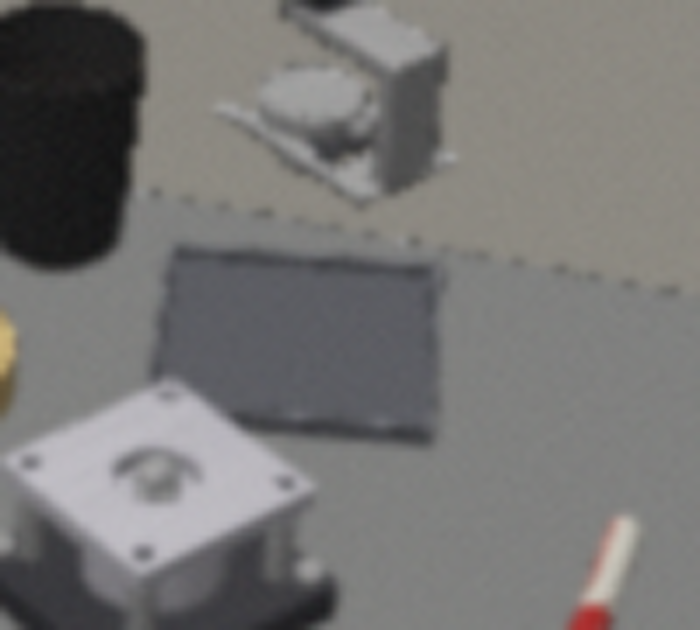

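>>> {"api": "jog_arm", "payload": {"targets": [[0, 0, 0, 0.5, -0.06, 0, 1], [0, 0, 0, 1, 0, 0, 1], [0, 0, 0, 1.4, 0, 0, 1], [0, 0, 0, 1.5, 0, 0, 1], [0, 0, 0, 1.5, 0, 0, 1], [0, 0, 0, 1.3, 0, 0, 1], [0, 0, 0, 1, 0, 0, 1], [0, 0, 0, 0.6, 0, 0, 1], [0, 0, 0, 0.3, 0, 0, 1], [0, 0, 0, 0.1, 0, 0, 1]]}}

```text
time: 25.82
position: [0.573, -0.0601, 0.1311]
tool_rot: [0.465, 1.52, -0.465]
ft_force: [-0.2, 0.2, -3.3]
grip_width: 0.183
```

```bash
python3 - <<'E'
from h import *
goal(.573,-.0595,.1155,-34)
im,d=get_image('side');np.savez('side11.npz',im=im,d=d); im=im[110:200,230:330,::-1];cv2.imwrite('pics/side11.png',cv2.resize(im,None,fx=7,fy=7,interpolation=cv2.INTER_CUBIC))
E
```

```text
t 25.82 pos [ 0.573  -0.0601  0.1311] f [-0.21  0.2  -3.26] tq [-0.09  0.04 -0.01] grip 15.9mm
turn deg [ 0.    0.02 -0.02] shift cm in new axes [ 1.56  0.05 -0.03] in now axes [ 1.56  0.05 -0.03] j7 -0.37
```

View pics/side11.png

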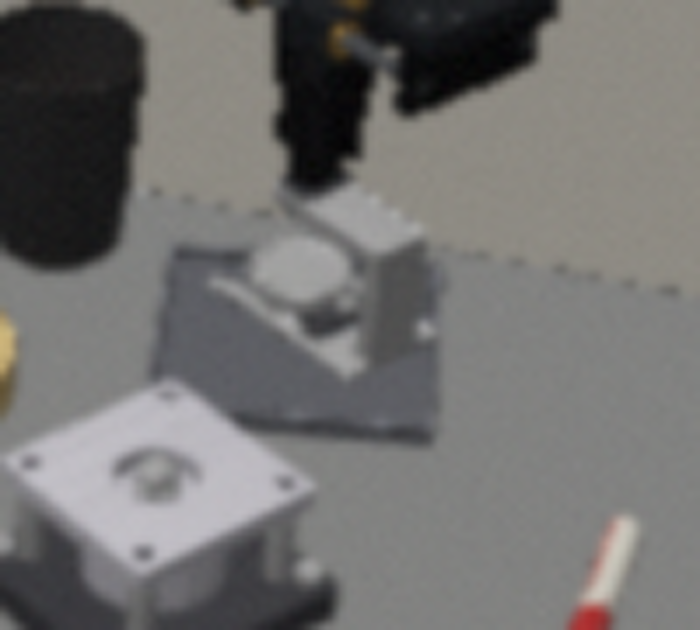

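>>> {"api": "jog_arm", "payload": {"targets": [[0, 0, 0, 0.2, 0, 0, 1], [0, 0, 0, 0.2, 0, 0, 1], [0, 0, 0, 0.2, 0, 0, 1], [0, 0, 0, 0.1, 0, 0, 1], [0, 0, 0, 0.1, 0, 0, 1], [0, 0, 0, 0.1, 0, 0, 1], [0, 0, 0, 0, 0, 0, 1]]}}

```text
time: 26.75
position: [0.5727, -0.0601, 0.1219]
tool_rot: [0.465, 1.52, -0.465]
ft_force: [-0.4, 0.4, -4.6]
grip_width: 0.178
```

>>> {"api": "jog_arm", "payload": {"targets": [[0, 0, 0, 0.1, 0, 0, 1], [0, 0, 0, 0.1, 0, 0, 1], [0, 0, 0, 0.1, 0, 0, 1], [0, 0, 0, 0, 0, 0, 1]]}}

```text
time: 27.25
position: [0.5727, -0.0601, 0.1189]
tool_rot: [0.465, 1.52, -0.465]
ft_force: [-0.1, 0.8, -3.1]
grip_width: 0.181
```

>>> {"api": "jog_arm", "payload": {"targets": [[0, 0, 0, 0.1, 0, 0, 1], [0, 0, 0, 0.1, 0, 0, 1], [0, 0, 0, 0.1, 0, 0, 1], [0, 0, 0, 0, 0, 0, 1]]}}

```text
time: 27.75
position: [0.5727, -0.0601, 0.1158]
tool_rot: [0.465, 1.521, -0.465]
ft_force: [-0.6, -0.5, -2.3]
grip_width: 0.179
```

```bash
python3 - <<'E'
from h import *
goal(.573,-.0595,.1155,-34)
im,d=get_image('side');np.savez('side12.npz',im=im,d=d); im=im[130:180,245:300,::-1];cv2.imwrite('pics/side12.png',cv2.resize(im,None,fx=12,fy=12,interpolation=cv2.INTER_CUBIC))
E
```

```text
t 27.75 pos [ 0.5727 -0.0601  0.1158] f [-0.58 -0.51 -2.28] tq [-0.19  0.04 -0.03] grip 15.6mm
turn deg [ 0.01 -0.01  0.  ] shift cm in new axes [ 0.03  0.07 -0.  ] in now axes [ 0.03  0.07 -0.  ] j7 -0.36
```

View pics/side12.png

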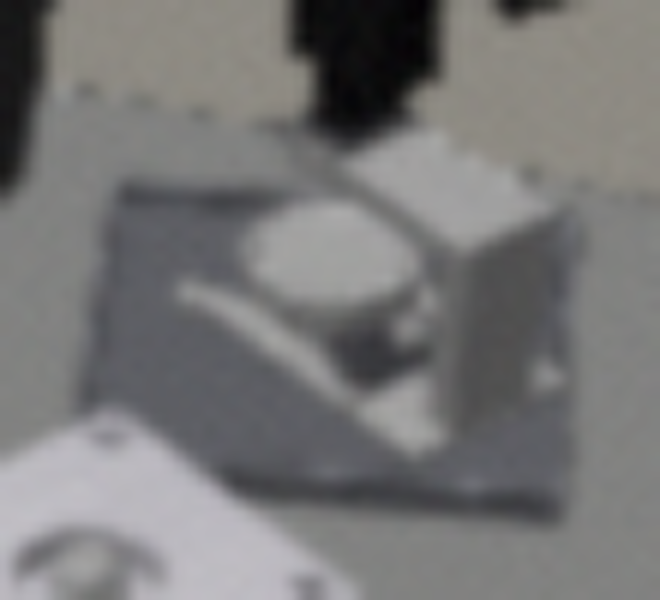

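>>> {"api": "jog_arm", "payload": {"targets": [[0, 0, 0, 0, 0, -0.1, 1], [0, 0, 0, 0, 0, -0.2, 1], [0, 0, 0, 0, 0, -0.3, 1], [0, 0, 0, 0, 0, -0.4, 1], [0, 0, 0, 0, 0, 0, 1]]}}

```text
time: 28.42
position: [0.5642, -0.0541, 0.116]
tool_rot: [0.465, 1.521, -0.464]
ft_force: [0.4, -0.0, -2.8]
grip_width: 0.177
```

```bash
python3 - <<'E'
from h import *
goal(.573,-.0595,.1155,-34)
im,d=get_image('side');np.savez('side13.npz',im=im,d=d); im=im[130:180,245:300,::-1];cv2.imwrite('pics/side13.png',cv2.resize(im,None,fx=12,fy=12,interpolation=cv2.INTER_CUBIC))
E
```

```text
t 28.43 pos [ 0.5642 -0.0541  0.116 ] f [ 0.42 -0.05 -2.8 ] tq [-0.16  0.02  0.04] grip 15.4mm
turn deg [ 0.03 -0.02 -0.02] shift cm in new axes [0.05 0.04 1.04] in now axes [0.05 0.04 1.04] j7 -0.38
```

View pics/side13.png

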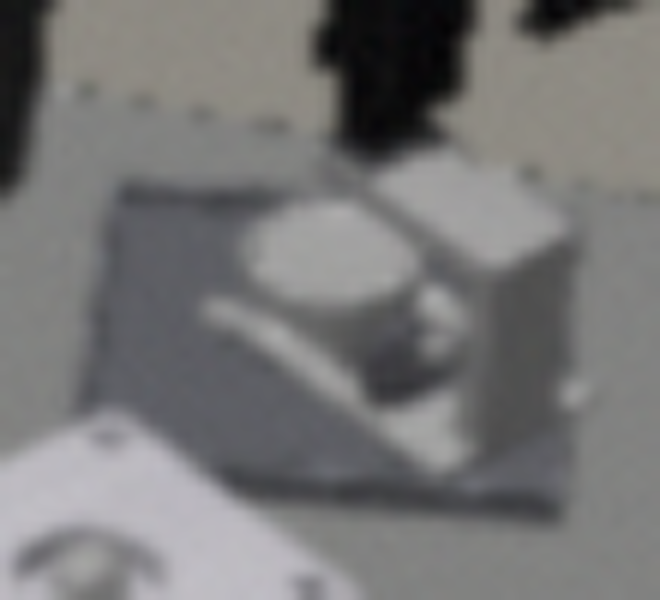

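>>> {"api": "jog_arm", "payload": {"targets": [[0, 0, 0, 0, 0, -0.4, 1], [0, 0, 0, 0, 0, -0.6, 1], [0, 0, 0, 0, 0, -0.8, 1], [0, 0, 0, 0, 0, -0.8, 1], [0, 0, 0, 0, 0, -0.8, 1], [0, 0, 0, 0, 0, -0.8, 1], [0, 0, 0, 0, 0, -0.8, 1], [0, 0, 0, 0, 0, -0.8, 1], [0, 0, 0, 0, 0, -0.8, 1], [0, 0, 0, 0, 0, 0, 1]]}}

```text
time: 29.72
position: [0.5093, -0.017, 0.1159]
tool_rot: [0.465, 1.521, -0.464]
ft_force: [0.8, 0.6, -1.8]
grip_width: 0.181
```

```bash
python3 - <<'E'
from h import *
goal(.50,.27,.2,-34)
im,d=get_image('side');np.savez('side14.npz',im=im,d=d); im=im[110:210,230:350,::-1];cv2.imwrite('pics/side14.png',cv2.resize(im,None,fx=6,fy=6,interpolation=cv2.INTER_CUBIC))
E
```

```text
t 29.73 pos [ 0.5093 -0.017   0.1159] f [ 0.78  0.61 -1.8 ] tq [-0.11  0.02  0.  ] grip 15.8mm
turn deg [ 0.05 -0.02 -0.03] shift cm in new axes [ -8.41  23.27 -16.82] in now axes [ -8.39  23.29 -16.8 ] j7 -0.52
```

View pics/side14.png

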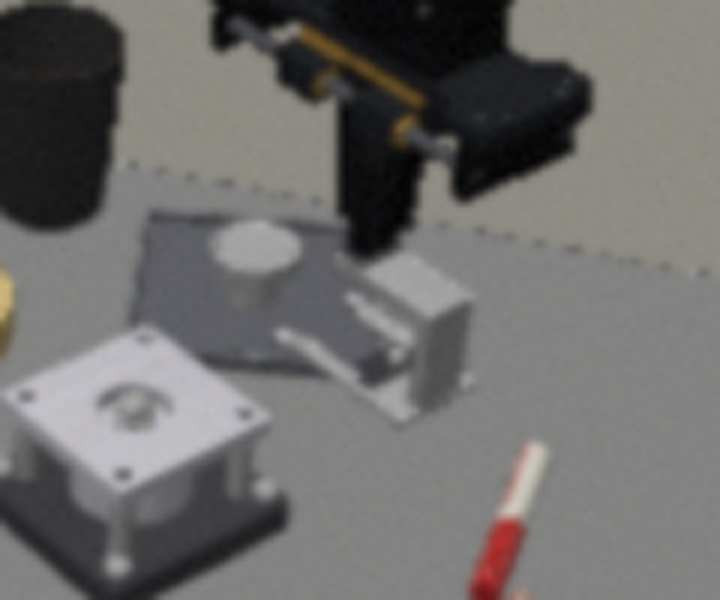

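>>> {"api": "jog_arm", "payload": {"targets": [[0, 0, 0, -1, 0, 0, 1], [0, 0, 0, -2.4, 0, 0, 1], [0, 0, 0, -2.5, 0, 0, 1], [0, 0, 0, -2.5, 0, 0, 1], [0, 0, 0, 0, 0, 0, 1]]}}

```text
time: 30.4
position: [0.5116, -0.0179, 0.2023]
tool_rot: [0.467, 1.516, -0.463]
ft_force: [0.7, 0.0, -2.0]
grip_width: 0.182
```

```bash
python3 - <<'E'
from h import *
goal(.53,.30,.2,-34)
print([ (p,onz('top',[[p[0]*.64,p[1]*.64]],.01).round(3)) for p in((367,383),(325,247),(355,185))])
E
```

```text
t 30.40 pos [ 0.5116 -0.0179  0.2023] f [ 0.68  0.01 -1.98] tq [-0.18  0.06 -0.05] grip 15.8mm
turn deg [-0.03  0.21 -0.21] shift cm in new axes [  0.23  27.39 -16.25] in now axes [  0.27  27.38 -16.26] j7 -0.58
[((367, 383), array([[0.418, 0.269, 0.01 ]])), ((325, 247), array([[0.67 , 0.341, 0.01 ]])), ((355, 185), array([[0.788, 0.283, 0.01 ]]))]
```

>>> {"api": "jog_arm", "payload": {"targets": [[0, 0, 0, 0, 2.0, -1.2, 1], [0, 0, 0, 0, 3.0, -1.8, 1], [0, 0, 0, 0, 4.0, -2.4, 1], [0, 0, 0, 0, 4.0, -2.4, 1], [0, 0, 0, 0, 4.0, -2.4, 1], [0, 0, 0, 0, 4.0, -2.4, 1], [0, 0, 0, 0, 3.4, -2.0, 1], [0, 0, 0, 0, 2.0, -1.1, 1], [0, 0, 0, 0, 1.0, -0.6, 1], [0, 0, 0, 0, 0, 0, 1]]}}

```text
time: 31.65
position: [0.5279, 0.3001, 0.1996]
tool_rot: [0.464, 1.52, -0.466]
ft_force: [-0.4, -0.6, -2.7]
grip_width: 0.178
```

>>> {"api": "jog_arm", "payload": {"targets": [[0, 0, 0, 2.0, 0, 0, 1], [0, 0, 0, 2.5, 0, 0, 1], [0, 0, 0, 2.0, 0, 0, 1], [0, 0, 0, 1.2, 0, 0, 1], [0, 0, 0, 0.5, 0, 0, 1], [0, 0, 0, 0, 0, 0, 1], [0, 0, 0, 0, 0, 0, 1]]}}

```text
time: 32.52
position: [0.5284, 0.3011, 0.1189]
tool_rot: [0.466, 1.519, -0.464]
ft_force: [-0.6, 0.3, -2.2]
grip_width: 0.178
```

```bash
python3 - <<'E'
from h import *
goal(.53,.30,.0995,-34)
im,d=get_image('side');np.savez('side15.npz',im=im,d=d); im=im[140:290,170:340,::-1];cv2.imwrite('pics/side15.png',cv2.resize(im,None,fx=4,fy=4,interpolation=cv2.INTER_CUBIC))
E
```

```text
t 32.52 pos [0.5284 0.3011 0.1189] f [-0.59  0.31 -2.19] tq [-0.14  0.07 -0.02] grip 15.5mm
turn deg [ 0.01  0.04 -0.09] shift cm in new axes [1.94 0.   0.2 ] in now axes [ 1.94 -0.    0.19] j7 -1.03
```

View pics/side15.png

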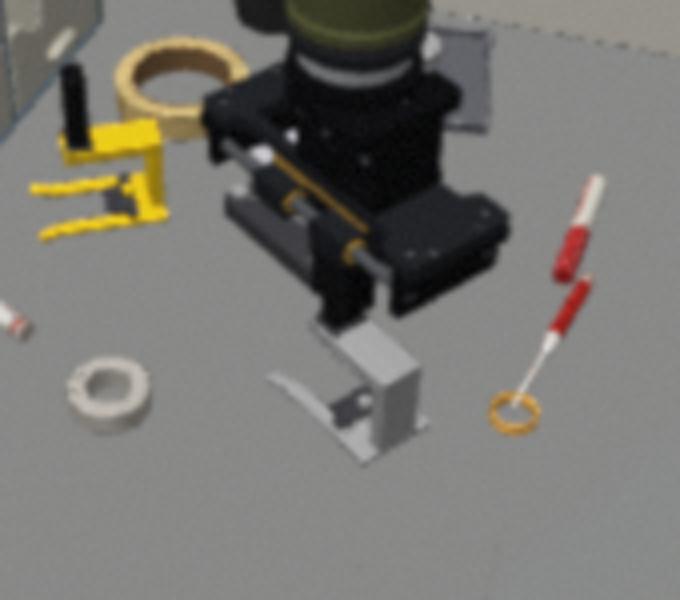

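>>> {"api": "jog_arm", "payload": {"targets": [[0, 0, 0, 0.6, 0, 0, 1], [0, 0, 0, 0.5, 0, 0, 1], [0, 0, 0, 0.3, 0, 0, 1], [0, 0, 0, 0.2, 0, 0, 1], [0, 0, 0, 0.1, 0, 0, 1], [0, 0, 0, 0, 0, 0, 1]]}}

```text
time: 33.33
position: [0.5278, 0.3007, 0.101]
tool_rot: [0.465, 1.52, -0.465]
ft_force: [0.5, 1.0, -2.9]
grip_width: 0.179
```

>>> {"api": "jog_arm", "payload": {"targets": [[0, 0, 0, 0.05, 0, 0, 1], [0, 0, 0, 0.05, 0, 0, 1], [0, 0, 0, 0, 0, 0, 1]]}}

```text
time: 33.7
position: [0.5277, 0.3007, 0.1]
tool_rot: [0.465, 1.52, -0.465]
ft_force: [0.5, 1.0, -3.0]
grip_width: 0.181
```

>>> {"api": "jog_arm", "payload": {"targets": [[0, 0, 0, 0.05, 0, 0, 1], [0, 0, 0, 0, 0, 0, 1]]}}

```text
time: 33.95
position: [0.5278, 0.3008, 0.0995]
tool_rot: [0.465, 1.52, -0.465]
ft_force: [0.2, -0.6, -2.5]
grip_width: 0.18
```

>>> {"api": "jog_arm", "payload": {"targets": [[0, 0, 0, 0.05, 0, 0, 1], [0, 0, 0, 0, 0, 0, 1]]}}

```text
time: 34.2
position: [0.5279, 0.3008, 0.0994]
tool_rot: [0.465, 1.52, -0.465]
ft_force: [-0.9, -1.0, 1.4]
grip_width: 0.181
```

>>> {"api": "jog_arm", "payload": {"targets": [[0, 0, 0, 0.05, 0, 0, 1], [0, 0, 0, 0, 0, 0, 1]]}}

```text
time: 34.45
position: [0.528, 0.3007, 0.0995]
tool_rot: [0.465, 1.52, -0.464]
ft_force: [-2.1, -2.1, 5.9]
grip_width: 0.183
```

>>> {"api": "jog_arm", "payload": {"targets": [[0, 0, 0, -0.05, 0, 0, 1], [0, 0, 0, 0, 0, 0, 2.2], [0, 0, 0, 0, 0, 0, 2.2], [0, 0, 0, 0, 0, 0, 5], [0, 0, 0, 0, 0, 0, 5], [0, 0, 0, 0, 0, 0, 5], [0, 0, 0, 0, 0, 0, 5], [0, 0, 0, 0, 0, 0, 5]]}}

```text
time: 35.45
position: [0.5278, 0.3008, 0.099]
tool_rot: [0.465, 1.52, -0.465]
ft_force: [-0.1, 0.1, 0.4]
grip_width: 0.566
```

>>> {"api": "jog_arm", "payload": {"targets": [[0, 0, 0, -0.5, 0, 0, 5], [0, 0, 0, -1.5, 0, 0, 5], [0, 0, 0, -3, 0, 0, 5], [0, 0, 0, -4, 0, 0, 5], [0, 0, 0, -4, 0, 0, 5], [0, 0, 0, -3, 0, 0, 5], [0, 0, 0, 0, 5, -3, 5], [0, 0, 0, 0, 5, -3, 5], [0, 0, 0, 0, 4, -2, 5], [0, 0, 0, 0, 0, 0, 5]]}}

```text
time: 36.7
position: [0.5376, 0.4665, 0.2584]
tool_rot: [0.46, 1.523, -0.459]
ft_force: [0.9, 0.2, -1.0]
grip_width: 0.572
```

```bash
python3 - <<'E'
from h import *
goal(.53,.30,.0995,-34)
for n in('top','side'):
    im,d=get_image(n);np.savez(n+'16.npz',im=im,d=d); cv2.imwrite(f'pics/{n}16.png',cv2.resize(im[:,:,::-1],(800,600),interpolation=cv2.INTER_CUBIC))
E
```

```text
t 36.70 pos [0.5376 0.4665 0.2584] f [ 0.89  0.25 -1.03] tq [-0.12  0.11 -0.01] grip 49.8mm
turn deg [ 0.38 -0.08 -0.02] shift cm in new axes [ 15.89 -14.23   8.68] in now axes [ 15.87 -14.29   8.61] j7 -1.23
```

View pics/top16.png

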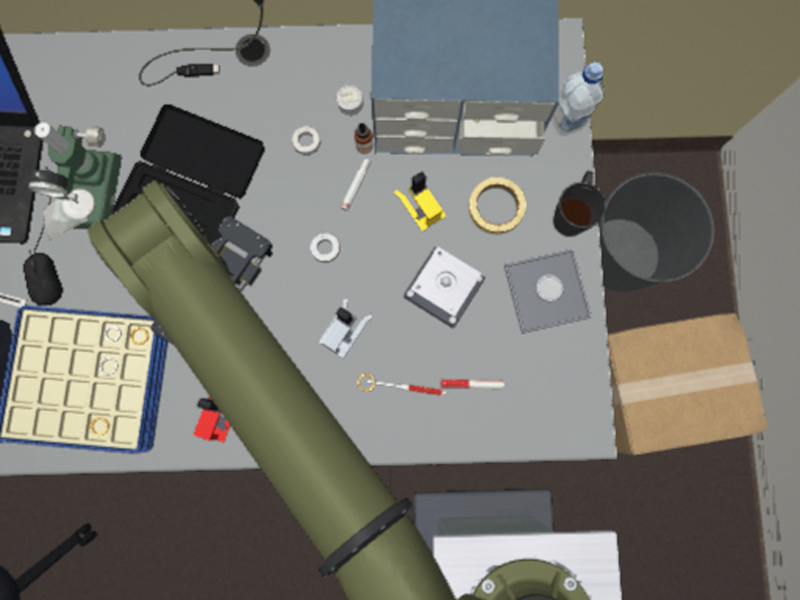

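View pics/side16.png

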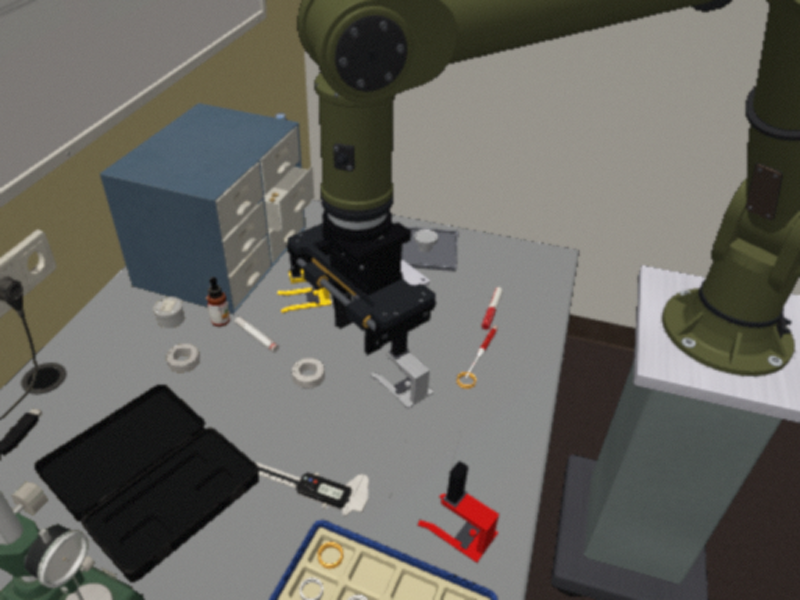

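The cap stands in the dish at about (548,288) in the top view. The puller stands free at (345,330), and the bystanders look unmoved. I'll let the arm settle, check heights and bystander positions, and hand in.

>>> {"api": "jog_arm", "payload": {"targets": [[0, 0, 0, 0, 0, 0, 5], [0, 0, 0, 0, 0, 0, 5], [0, 0, 0, 0, 0, 0, 5]]}}

```text
time: 37.17
position: [0.54, 0.4608, 0.2596]
tool_rot: [0.466, 1.52, -0.465]
ft_force: [-0.8, -0.3, -0.5]
grip_width: 0.576
```

```bash
python3 - <<'E'
from h import *
im,d=get_image('top');C=cloud('top',d);u,v=proj('top',[.575,-.061,.0365])[0].astype(int)
Q=C[v-4:v+5,u-4:u+5].reshape(-1,3);print('cap top z',np.median(Q[:,2]),Q[:,2].std())
Q=C[195:230,200:240].reshape(-1,3);m=(Q[:,2]>.112)&(Q[:,2]<.14);print('handle top',Q[m].mean(0),m.sum())
a=np.load('top0.npz')['im'].astype(int);df=np.abs(a-im).max(2)>40;df[200:,:]&=True
n,l,s,c=cv2.connectedComponentsWithStats(df.astype(np.uint8));print([(x[:4].tolist(),int(x[4])) for x in s[1:] if x[4]>8])
s=get_state();print(s['time'],s['ft_force'].round(2),np.abs(s['qd']).max())
close_job()
E
```

```text
cap top z 0.03376501907200069 0.0025258249826848427
handle top [0.52704849 0.3007093  0.1217486 ] 56
[([60, 113, 186, 241], 14997), ([278, 170, 17, 7], 27), ([344, 176, 16, 17], 204), ([277, 178, 14, 10], 33), ([205, 192, 23, 37], 367), ([225, 202, 13, 16], 53), ([266, 336, 28, 48], 444), ([219, 338, 49, 46], 1534), ([17, 343, 13, 4], 19), ([37, 348, 46, 14], 121), ([40, 356, 38, 28], 280), ([98, 361, 6, 5], 16), ([20, 363, 12, 4], 20), ([295, 381, 14, 3], 26)]
37.225 [ 0.12  0.18 -0.66] 0.006413080941968734
the job is handed in; nothing more can be done
```

The cap is off the stand and standing upright on its neck in the grey dish. The puller is back on the open desk, let go. I handed the job in at about 37 s of the 72 s allowed.

**What I did**
- I gripped the puller by its handle at 40 N and found the deck with a light touch of about 3 N.
- I slid the fork under the cap head about 1.5 mm above the deck until the stop bore on the neck at about 5.3 N, and held that for 0.9 s.
- I pulled straight up. The pull peaked at about 7.6 N, and I carried the cap level to near the centre of the dish. I lowered the fork free of the cap, slid it back out, and stood the puller at about (0.528, 0.301).

**What the last checks showed**
- **Cap:** its top read 34 mm above the desk, against the 36.5 mm expected. That is within the depth camera's noise, and both views show it upright.
- **Puller:** the top of its handle read 122 mm, which fits it standing upright.
- **Surroundings:** comparing pictures from before and after, the changes fall on the arm, the puller, the cap and the well it left. The arm hid part of the desk and the red puller from above, but the robot went nowhere near them.

**What did not go as planned**
- While the catch let go, the stop's push on the neck rose to about 6.3 N, still under the 10 N limit. The puller also felt about 3 N upward, so I backed the push off slightly and carried on.
- When setting the puller down I pressed it on the desk with about 8 N for a moment before letting go.
- I read forces only at the end of each step, with about 0.5 N of noise, so a brief higher peak could have gone unseen.

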